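# Free the binding pull-out tray, then stock it and run it home

## Task

The empty pull-out tray binds part-way in, where the riveted strap on its side catches one of the two guide rollers: slide the tray in gently until you feel the tight spot, draw it back a couple of centimetres, loosen that roller's jam nut (not the other's), turn its stud about a quarter turn anticlockwise to ease the roller off, and tighten the nut again. Run the empty tray fully home once to prove it, pull it right out again, lay every box, case, tin and block waiting on the bench beside it in the tray, none on top of another, and slide the loaded tray fully home under the shelf. Never force the tray, leave the other guide as it is and leave the paint tin, the roll of tape and the thermal imager where they are.

Things in the scene. Friction and masses are not known exactly. Their poses are not given: they have to be found in the camera images.
- slide (a joint): the tray's travel along its runners in m: 0 = drawn right out, 0.22 = fully home under the shelf (a stop). It takes about 3 to 6 N to move and stays where it is left.
- handle (a point): middle of the tray's bow handle, a round bar 12 mm thick and 100 mm long, level and square to the travel, 88 mm above the bench, so that it can be pinched from above; 30 mm clear of the tray's end. Moves with the tray. Its y axis is the direction in which the tray goes home; its x axis lies along the bar.
- tray_floor (a point): centre of the tray's floor (its upper face, 27 mm above the bench); moves with the tray. y axis: the direction of travel towards home. Inside, the tray measures 202 mm along x by 242 mm along y, walls 4 mm thick that rise 27 mm above the floor.
- strap_face (a point): middle of the outer face of the riveted splice strap, 30 mm long along the travel, that stands 4 mm proud of the tray's near side (-x), 90 mm ahead of the tray's centre. Moves with the tray. The strap catches on a roller that is set in too far, with its centre about 24 mm short of the roller's centre; it passes a roller that is set right.
- shelf_edge (a point): near right lower corner of the black wire shelf that overhangs the tray's home place (195 by 295 mm, 12 mm thick, underside 115 mm above the bench): it reaches +x and +y from this point.
- roller_a: centre of guide roller a (white nylon, 32 mm across, 28 mm high, under a grey bracket plate whose top is 58 mm above the bench), by the tray's near side. Which of the two guides stands first along the tray, and so which is a, varies.
- roller_b: centre of guide roller b, alike.
- nut_a (a joint): jam nut of guide a, in rad: 0 = tight (a stop), grows as it is turned anticlockwise seen from above, up to 1.75; half a radian and more is loose. Stiff: takes about 0.5 N m.
- nut_a_grip (a point): centre of jam nut a: dark hexagon 36 mm across flats, 18 mm thick, 58 to 76 mm above the bench, lying on the bracket plate; one pair of flats is square to this point's x axis, the others at 60 degrees. Turns with the nut.
- stud_a (a joint): eccentric stud of guide a, in rad: grows as it is turned anticlockwise seen from above, which draws its roller away from the tray (1 rad draws it back about 4.5 mm); starts near 0, goes to 1.75. Stiff: takes about 0.6 N m. It may be turned only while its nut is loose.
- stud_a_grip (a point): centre of the hexagon end of stud a: bright, 24 mm across flats, 82 to 104 mm above the bench, above the nut on the same upright axis; one pair of flats is square to this point's x axis, the others at 60 degrees. Turns with the stud.
- nut_b (a joint): jam nut of guide b, in rad: 0 = tight (a stop), grows as it is turned anticlockwise seen from above, up to 1.75; half a radian and more is loose. Stiff: takes about 0.5 N m.
- nut_b_grip (a point): centre of jam nut b: dark hexagon 36 mm across flats, 18 mm thick, 58 to 76 mm above the bench, lying on the bracket plate; one pair of flats is square to this point's x axis, the others at 60 degrees. Turns with the nut.
- stud_b (a joint): eccentric stud of guide b, in rad: grows as it is turned anticlockwise seen from above, which draws its roller away from the tray (1 rad draws it back about 4.5 mm); starts near 0, goes to 1.75. Stiff: takes about 0.6 N m. It may be turned only while its nut is loose.
- stud_b_grip (a point): centre of the hexagon end of stud b: bright, 24 mm across flats, 82 to 104 mm above the bench, above the nut on the same upright axis; one pair of flats is square to this point's x axis, the others at 60 degrees. Turns with the stud.
- screw_box_mid (a point): centre of the cardboard box of screws, 85 x 45 x 40 mm: long side along the point's x axis, the second size along y, lying flat on the bench to the right of the tray at the start. May be absent.
- bit_case_mid (a point): centre of the black plastic bit case, 95 x 42 x 34 mm: long side along the point's x axis, the second size along y, lying flat on the bench to the right of the tray at the start. May be absent.
- sand_block_mid (a point): centre of the cork sanding block, 90 x 44 x 36 mm: long side along the point's x axis, the second size along y, lying flat on the bench to the right of the tray at the start. May be absent.
- hinge_tin_mid (a point): centre of the metal tin, 88 x 46 x 42 mm: long side along the point's x axis, the second size along y, lying flat on the bench to the right of the tray at the start. May be absent.
- paint_tin: steel paint tin, 68 mm across and 90 mm high, on the wire shelf; origin under its middle. Leave it.
- imager: yellow and black pistol-grip thermal imager lying on the wire shelf, 150 x 160 x 45 mm; origin at the middle of its body's underside. Leave it.
- tape_roll: roll of masking tape lying on the bench beyond the stock, 84 mm across and 36 mm high; origin under its middle. Leave it.

How it is judged:
By the outcome, as a careful person would: the job done as asked, in the order asked, and still so for the second after the job is handed in, with the robot touching nothing.
Of screw_box, bit_case, sand_block, hinge_tin only 2 to 4 are there at a start; the rules pass over those that are not, and their reading is None.
At some moment in a run one of screw_box, bit_case, sand_block, hinge_tin may be knocked a few centimetres aside while the robot is not near it.
Once in a run the grip may slacken for a moment while it holds something.
It also fails if it takes over 210 s, if anything falls off the work surface, if the arm or the gripper's body presses on something with over 40 N, if the wrist force passes 120 N, or if a joint passes its speed limit or range.

## Robot

A 7-joint arm with a two-finger parallel gripper is mounted at the origin on the work surface. World frame = base frame: x ahead of the robot, y to its left, z up, the work surface at z = 0. Lengths are in m, angles in rad, forces in N, time in s.
With the tool pointing down it reaches from about 0.425 to 0.925 m from the base axis. Payload 6.8 kg.
Tool frame: the origin (TCP) lies midway between the tips of the shut fingers; the grasp point (between the pads) lies 19 mm behind it; x points along the fingers, z is the direction in which the jaws open and shut, and the axes are right-handed (so a half turn about x gives the same grasp; the last joint's range is limited). The gripper opens to 88 mm and grips with 3 to 60 N. Pads are 20 mm wide; open, the fingers measure 115 mm over their backs; the gripper's body (75 mm by 178 mm) begins 61 mm behind the grasp point.
Start: joints at [1.136, 0.477, 0.022, 1.555, -0.011, 1.109, -0.083], TCP at [0.217, -0.639, 0.223] pointing down, gripper open.
Joint ranges: [-2.96, 2.96], [-0.34, 2.1], [-1.41, 1.46], [0.24, 2.44], [-1.37, 4.51], [0.17, 1.92], [-2.96, 2.96]. Speed limits (rad/s): [2.39, 2.39, 3.14, 3.14, 3.14, 3.14, 3.14].

## Interface

Orientations are given as a rotation vector (axis times angle).
In Python, from station import env, get_image, calibration, workorder gives the robot as it stands.
- The arm moves only by the tool drive_tool, never from a script. Its argument "deltas" is a list of rows, each a list of 7 numbers: the shift along the tool's x, y, z in cm, then the turn, a rotation vector about the tool's x, y, z in rad, then the closure, from -1 (fully open) to 1 (shut). A call has exactly 5 rows; each row is the pose to reach, as a shift and turn from the pose commanded when the call began, along the tool's axes at that moment; what a row does not reach only later rows make up. A row lasts 1/8 s, in which the tool goes at most 62.5 mm and 10.7 degrees, less where a joint would pass 70% of its speed; a pose out of reach is approached as far as the arm can. A call with a gripper value outside its range is refused whole. The fingers move at their own pace and stop on an object; the grip force is fixed at half the most. Time passes only in rows, so rows that repeat a pose let the fingers close, or fill a call up. It gives the time, the measured TCP pose, the force and the opening at its end, in the units of the state.
- env.observe(): the state, without advancing time (a new reading comes with each control period).
- get_image(name): name is "side" or "top"; returns the picture (420x560x3 uint8, red, green, blue); there is no depth.
- calibration(name): a dict with "mtx" (3x3 intrinsics, pixels), "extrinsics" (4x4, takes a point from camera to world coordinates). Camera axes: x right, y down, z forward; pixel columns grow to the right and rows downward; lengths in m; the calibration is good to about 2 mm. A picture is of the moment at which its call begins. calibration takes no time and is no camera call.
- workorder.close_job(): hands the job in, once; it reports no verdict.
The state is a dict: "time_s": time; "qpos": joint angles; "qd": joint speeds; "effort": joint torques, N m; "position": TCP position; "tcp_rot": TCP orientation; "contact_force": force on the tool from outside, world axes, zero at the start; "wrist_torque": the same for the moment, N m; "gripper_width": opening from 0.0 (shut) to 1.0 (fully open).
Only numpy, scipy, OpenCV 4.12 (cv2) and the standard library are available. Lean on these libraries where they do the work, as an engineer would, in place of code of your own. Each camera call takes 0.05 s, during which the arm holds its last target. There are 200 camera calls.

## Working session

There is one attempt and no reset: what is moved stays moved. The work goes in short steps, Python scripts to look and compute and a tool call to move; the robot and the scene stay as the last step left them, time stands still between calls to the robot, and variables do not carry over. Pictures are saved under pics/ and viewed, about 12 in all and at most 16, crops included, and the job is handed in when it is done.

Besides the shell and the picture viewer there is one more tool, called as name(argument=value, ...) on one line, values as JSON. drive_tool: Moves the arm, as the interface text tells. Its arguments: {"type":"object","properties":{"deltas":{"type":"array"}},"required":["deltas"]}

```bash
mkdir -p pics; ls
python3 - <<'E'
from station import env,get_image,calibration
import cv2,numpy as np
o=env.observe()
for k,v in o.items(): print(k,np.round(v,3))
for n in("side","top"):
    c=calibration(n);print(n,np.round(c["mtx"],1).tolist(),np.round(c["extrinsics"],3).tolist())
    cv2.imwrite(f"pics/{n}0.png",get_image(n)[:,:,::-1])
E
```

```text
pics
time_s 0.0
qpos [ 1.136  0.478  0.022  1.556 -0.011  1.109 -0.083]
qd [ 0.001  0.     0.     0.     0.     0.    -0.001]
effort [-0.0000e+00 -5.8285e+01  1.5350e+00 -2.7261e+01 -5.4000e-02  1.7000e-02
  0.0000e+00]
position [ 0.216 -0.639  0.222]
tcp_rot [ 0.966  1.348 -0.965]
contact_force [0.586 0.142 0.21 ]
wrist_torque [ 0.01  -0.009  0.014]
gripper_width 1.003
side [[437.1, 0.0, 281.2], [0.0, 437.1, 209.2], [0.0, 0.0, 1.0]] [[-0.994, -0.053, 0.099, 0.479], [-0.112, 0.582, -0.805, 0.917], [-0.015, -0.811, -0.585, 0.753], [0.0, 0.0, 0.0, 1.0]]
top [[472.2, 0.0, 276.5], [0.0, 472.2, 215.0], [0.0, 0.0, 1.0]] [[-0.028, -0.988, 0.15, 0.396], [-1.0, 0.029, -0.001, 0.047], [-0.004, -0.15, -0.989, 1.505], [0.0, 0.0, 0.0, 1.0]]
```

View pics/top0.png

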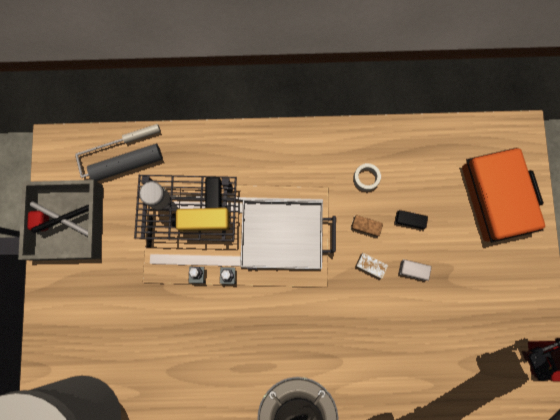

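View pics/side0.png

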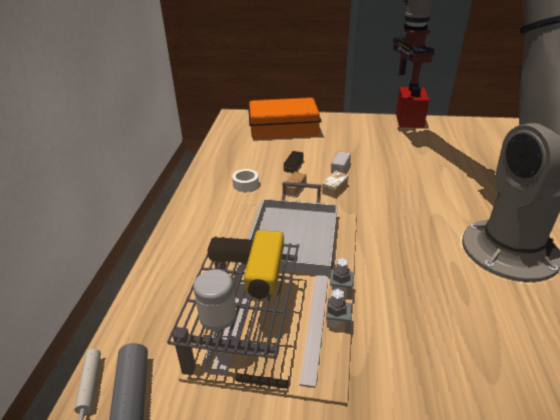

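```bash
cat > h.py <<'E'
from station import env,get_image,calibration
import cv2,numpy as np
from scipy.spatial.transform import Rotation as Rn
C={n:calibration(n) for n in("side","top")}
def ray(n,u,v):
    c=C[n];E=np.array(c["extrinsics"]);d=E[:3,:3]@np.linalg.inv(c["mtx"])@[u,v,1];return E[:3,3],d
def cast(n,u,v,z):
    o,d=ray(n,u,v);return o+d*(z-o[2])/d[2]
def proj(n,p):
    c=C[n];E=np.array(c["extrinsics"]);q=np.array(c["mtx"])@(E[:3,:3].T@(np.array(p)-E[:3,3]));return q[:2]/q[2]
def two(a,b):
    o1,d1=ray("top",*a);o2,d2=ray("side",*b)
    s=np.linalg.lstsq(np.c_[d1,-d2],o2-o1,rcond=None)[0];p,q=o1+s[0]*d1,o2+s[1]*d2
    return (p+q)/2,np.linalg.norm(p-q)
def shot(n,f=None,box=None,k=1):
    i=get_image(n)[:,:,::-1].copy()
    if f:
        j=i if box is None else i[box[1]:box[3],box[0]:box[2]]
        cv2.imwrite("pics/"+f,cv2.resize(j,None,fx=k,fy=k,interpolation=cv2.INTER_CUBIC))
    return i
def rectify(i,n,z,x0,x1,y0,y1,s):
    """metric picture of plane z: s px per mm; rows: x falling, cols: y falling"""
    W,H=int((y1-y0)*1000*s),int((x1-x0)*1000*s)
    src=np.float32([proj(n,(x,y,z)) for x,y in((x1,y1),(x1,y0),(x0,y0),(x0,y1))])
    M=cv2.getPerspectiveTransform(src,np.float32([[0,0],[W,0],[W,H],[0,H]]))
    return cv2.warpPerspective(i,M,(W,H),flags=cv2.INTER_CUBIC)
def st(p=1):
    o=env.observe();R=Rn.from_rotvec(o["tcp_rot"]).as_matrix()
    if p: print("t",round(o["time_s"],2),"p",np.round(o["position"],4),"toolx",np.round(R[:,0],3),"z",np.round(R[:,2],3),"yaw_z",round(np.degrees(np.arctan2(R[1,2],R[0,2])),1),"F",np.round(o["contact_force"],1),"M",np.round(o["wrist_torque"],2),"w",round(o["gripper_width"],3),"q",np.round(o["qpos"],2))
    return np.array(o["position"]),R
def go(x,y,z,yaw=None):
    "shift (cm, tool axes) and turn to put the TCP there, tool down, jaw axis at yaw deg"
    p,R=st();d=R.T@(np.array([x,y,z])-p)*100
    r=np.zeros(3)
    if yaw is not None:
        a=np.radians(yaw);zz=np.array([np.cos(a),np.sin(a),0])
        if zz@R[:,2]<0:zz=-zz
        xx=np.array([0,0,-1.]);T=np.c_[xx,np.cross(zz,xx),zz];r=Rn.from_matrix(R.T@T).as_rotvec()
    print("shift",np.round(d,2),"turn",np.round(r,3))
E
python3 - <<'E'
from h import *
st()
i=cv2.imread("pics/top0.png");s=cv2.imread("pics/side0.png")
print("handle",cast("top",333,235,.088),"base",cast("top",297,400,0))
for nm,u,v,h in(("sand",367,226,.036),("bit",411,219,.034),("screw",372,265,.04),("tin",415,270,.042)):print(nm,cast("top",u,v,h).round(3))
for a,b in(((196,272),(338,297)),((228,273),(342,266))):print("stud",two(a,b),cast("top",*a,.104))
cv2.imwrite("pics/t0c.png",cv2.resize(i[160:300,135:335],None,fx=4,fy=4,interpolation=cv2.INTER_CUBIC))
cv2.imwrite("pics/s0c.png",cv2.resize(s[150:340,240:390],None,fx=3.1,fy=3.1,interpolation=cv2.INTER_CUBIC))
E
```

```text
t 0.1 p [ 0.2165 -0.6388  0.2218] toolx [-0.001  0.001 -1.   ] z [ 0.321 -0.947 -0.002] yaw_z -71.3 F [-0.4 -0.4  0.6] M [-0.01 -0.01  0.06] w 1.002 q [ 1.14  0.48  0.02  1.56 -0.01  1.11 -0.08]
handle [ 0.54495428 -0.12298464  0.088     ] base [ 0.0534212  -0.00069499  0.        ]
sand [ 0.576 -0.237  0.036]
bit [ 0.594 -0.377  0.034]
screw [ 0.454 -0.245  0.04 ]
tin [ 0.434 -0.375  0.042]
stud (array([0.44461002, 0.2909356 , 0.08507326]), np.float64(0.0029386427022326115)) [0.44540739 0.28756679 0.104     ]
stud (array([0.43766199, 0.19569966, 0.08293045]), np.float64(0.005573840519508858)) [0.43978175 0.19327071 0.104     ]
```

View pics/t0c.png

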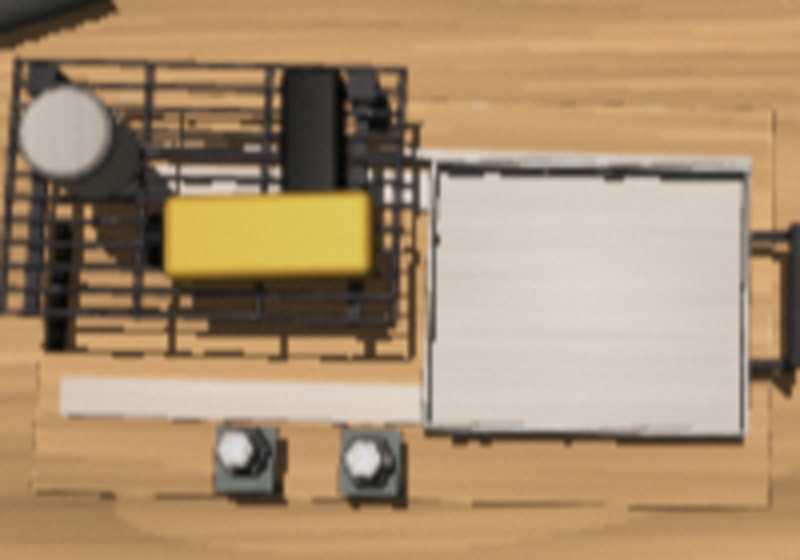

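View pics/s0c.png

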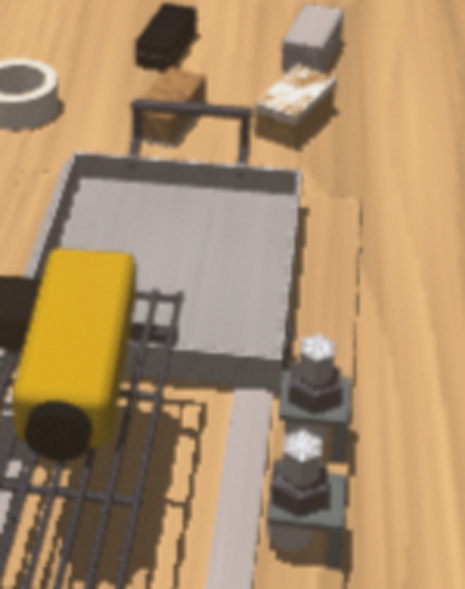

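Run:
```python
from h import *
f=lambda u,v,z:cast("top",135+u/4,160+v/4,z)
c=[f(430,158,.054),f(752,162,.054),f(745,436,.054),f(426,430,.054)]
for n,p in zip(("TL","TR","BR","BL"),c):print(n,p.round(4))
m=sum(c)/4;print("ctr",m.round(4))
d=((c[0]+c[3])-(c[1]+c[2]));print("travel dir deg",np.degrees(np.arctan2(d[1],d[0])), "len",np.linalg.norm(d)/2)
d=((c[0]+c[1])-(c[2]+c[3]));print("xdir deg",np.degrees(np.arctan2(d[1],d[0])), "w",np.linalg.norm(d)/2)
print("handle",f(797,300,.088).round(4))
for u,v in((242,452),(368,461)):print("stud",f(u,v,.104).round(4))
print("shelf near right",f(395,325,.127),"far right",f(405,68,.127),"near left",f(3,312,.127))
print("imager", [f(u,v,.172).round(3) for u,v in((372,200),(370,277),(163,277))])
g=cv2.imread("pics/top0.png")
r=rectify(g,"top",.104,.39,.49,.15,.34,4);cv2.imwrite("pics/studs.png",r)
r=rectify(g,"top",.04,.38,.66,-.45,-.17,2.1);cv2.imwrite("pics/items.png",r)
print(proj("side",(.44,.195,.104)),proj("side",(.44,.29,.104)))
```

```text
TL [0.668  0.1502 0.054 ]
TR [ 0.6575 -0.1009  0.054 ]
BR [ 0.4453 -0.0864  0.054 ]
BL [0.4569 0.157  0.054 ]
ctr [0.5569 0.03   0.054 ]
travel dir deg 87.44992617565501 len 0.24750320485439375
xdir deg -2.882914211953414 w 0.211953845056649
handle [ 0.5448 -0.1267  0.088 ]
stud [0.4425 0.289  0.104 ]
stud [0.4333 0.1963 0.104 ]
shelf near right [0.5308686  0.17282227 0.127     ] far right [0.72322158 0.16247952 0.127     ] near left [0.5487139  0.46003098 0.127     ]
imager [array([0.617, 0.184, 0.172]), array([0.561, 0.186, 0.172]), array([0.565, 0.333, 0.172])]
[340.28500263 258.45855458] [340.14748517 290.19641186]
```

View pics/items.png

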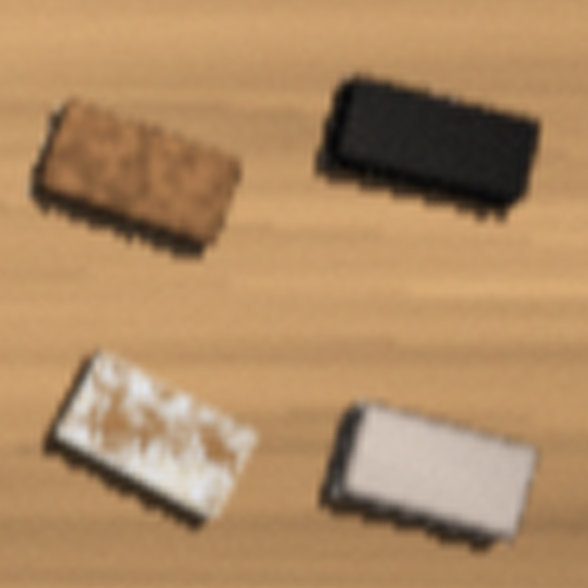

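View pics/studs.png

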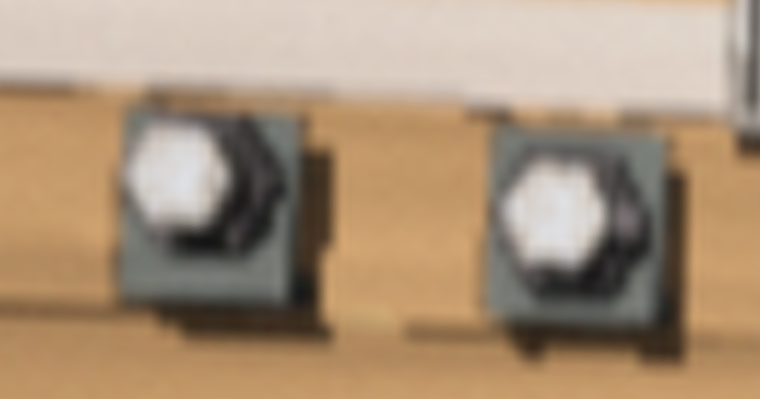

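Run:
```python
from h import *
go(.547,-.160,.20,-2.6)
```

```text
t 0.1 p [ 0.2165 -0.6388  0.2218] toolx [-0.001  0.001 -1.   ] z [ 0.321 -0.947 -0.002] yaw_z -71.3 F [-0.4 -0.4  0.6] M [-0.01 -0.01  0.06] w 1.002 q [ 1.14  0.48  0.02  1.56 -0.01  1.11 -0.08]
shift [  2.23  46.67 -34.73] turn [-1.199e+00 -1.000e-03 -1.000e-03]
```

drive_tool(deltas=[[0.2,4.7,-3.5,-0.12,0,0,1],[0.4,9.3,-6.9,-0.24,0,0,1],[0.7,14,-10.4,-0.36,0,0,1],[0.9,18.7,-13.9,-0.48,0,0,1],[1.1,23.3,-17.3,-0.6,0,0,1]])

```text
time_s: 0.72
position: [0.3825, -0.3988, 0.2114]
tcp_rot: [0.501, 1.512, -0.501]
contact_force: [0.4, -0.9, 0.3]
gripper_width: 0.469
```

Run:
```python
from h import *
go(.547,-.160,.20,-2.6)
```

```text
t 0.72 p [ 0.3825 -0.3988  0.2114] toolx [-0.  0. -1.] z [ 0.802 -0.597 -0.   ] yaw_z -36.7 F [ 0.4 -0.9  0.3] M [-0.06 -0.06 -0.04] w 0.469 q [ 0.86  0.3  -0.2   1.85  0.07  1.   -0.01]
shift [ 1.14 28.97 -1.06] turn [-0.595 -0.    -0.   ]
```

drive_tool(deltas=[[0.3,6,-0.2,-0.12,0,0,1],[0.6,12,-0.4,-0.24,0,0,1],[0.9,18,-0.6,-0.36,0,0,1],[1.1,24,-0.9,-0.48,0,0,1],[1.14,29,-1.06,-0.595,0,0,1]])

```text
time_s: 1.35
position: [0.5482, -0.16, 0.2]
tcp_rot: [0.035, 1.571, -0.034]
contact_force: [0.5, -0.5, -0.6]
gripper_width: 0.006
```

drive_tool(deltas=[[4,0,0,0,0,0,1],[8,0,0,0,0,0,1],[12,0,0,0,0,0,1],[12.8,0,0,0,0,0,1],[12.8,0,0,0,0,0,1]])

```text
time_s: 1.98
position: [0.5476, -0.1623, 0.0725]
tcp_rot: [0.039, 1.571, -0.038]
contact_force: [-0.0, 0.0, -0.2]
gripper_width: 0.005
```

drive_tool(deltas=[[0,0.5,0,0,0,0,1],[0,1,0,0,0,0,1],[0,1.5,0,0,0,0,1],[0,2,0,0,0,0,1],[0,2.5,0,0,0,0,1]])

```text
time_s: 2.6
position: [0.5489, -0.1379, 0.0726]
tcp_rot: [0.038, 1.57, -0.04]
contact_force: [0.6, -2.1, 2.8]
gripper_width: 0.004
```

Run:
```python
from h import *
st();shot("side","s1.png",(230,120,400,330),2.5)
```

```text
t 2.6 p [ 0.5489 -0.1379  0.0726] toolx [ 0.    -0.001 -1.   ] z [ 0.999 -0.049  0.   ] yaw_z -2.8 F [ 0.6 -2.1  2.8] M [-0.55 -0.01  0.04] w 0.004 q [ 0.44  0.52 -0.39  1.92  0.28  0.75 -0.16]
```

drive_tool(deltas=[[0,0.3,0,0,0,0,1],[0,0.6,0,0,0,0,1],[0,0.9,0,0,0,0,1],[0,1.2,0,0,0,0,1],[0,1.5,0,0,0,0,1]])

```text
time_s: 3.28
position: [0.5496, -0.1222, 0.0723]
tcp_rot: [0.038, 1.57, -0.038]
contact_force: [0.7, -2.1, 1.2]
gripper_width: 0.004
```

drive_tool(deltas=[[0,0.3,0,0,0,0,1],[0,0.6,0,0,0,0,1],[0,0.9,0,0,0,0,1],[0,1.2,0,0,0,0,1],[0,1.5,0,0,0,0,1]])

```text
time_s: 3.9
position: [0.5503, -0.1073, 0.0723]
tcp_rot: [0.038, 1.57, -0.038]
contact_force: [1.9, -1.7, -0.1]
gripper_width: 0.003
```

drive_tool(deltas=[[0,0.2,0,0,0,0,1],[0,0.4,0,0,0,0,1],[0,0.6,0,0,0,0,1],[0,0.8,0,0,0,0,1],[0,1.0,0,0,0,0,1]])

```text
time_s: 4.53
position: [0.5507, -0.0973, 0.0722]
tcp_rot: [0.038, 1.57, -0.039]
contact_force: [1.5, -2.5, -0.5]
gripper_width: 0.007
```

drive_tool(deltas=[[0,0.15,0,0,0,0,1],[0,0.3,0,0,0,0,1],[0,0.45,0,0,0,0,1],[0,0.6,0,0,0,0,1],[0,0.7,0,0,0,0,1]])

```text
time_s: 5.15
position: [0.551, -0.0903, 0.0723]
tcp_rot: [0.038, 1.57, -0.038]
contact_force: [2.4, -1.9, 0.7]
gripper_width: 0.001
```

drive_tool(deltas=[[0,0.15,0,0,0,0,1],[0,0.3,0,0,0,0,1],[0,0.45,0,0,0,0,1],[0,0.6,0,0,0,0,1],[0,0.7,0,0,0,0,1]])

```text
time_s: 5.78
position: [0.5513, -0.0833, 0.0723]
tcp_rot: [0.038, 1.57, -0.038]
contact_force: [1.3, -1.8, -0.2]
gripper_width: 0.002
```

Run:
```python
from h import *
st();shot("top","t1.png",(170,170,350,300),4)
```

```text
t 5.78 p [ 0.5513 -0.0833  0.0723] toolx [-0.  0. -1.] z [ 0.999 -0.049 -0.   ] yaw_z -2.8 F [ 1.3 -1.8 -0.2] M [-0.48 -0.33 -0.04] w 0.002 q [ 0.35  0.51 -0.39  1.94  0.28  0.75 -0.26]
```

View pics/t1.png

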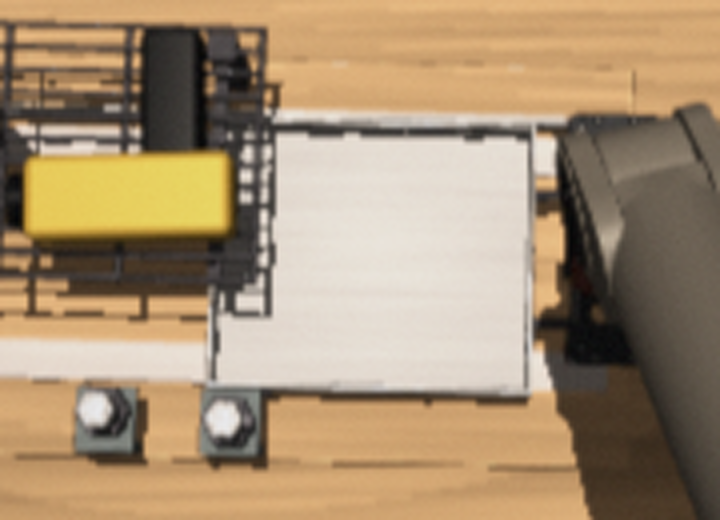

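drive_tool(deltas=[[0,0.2,0,0,0,0,1],[0,0.4,0,0,0,0,1],[0,0.6,0,0,0,0,1],[0,0.8,0,0,0,0,1],[0,1.0,0,0,0,0,1]])

```text
time_s: 6.45
position: [0.5518, -0.0733, 0.0723]
tcp_rot: [0.038, 1.57, -0.038]
contact_force: [1.0, -2.2, 0.0]
gripper_width: 0.004
```

drive_tool(deltas=[[0,0.4,0,0,0,0,1],[0,0.8,0,0,0,0,1],[0,1.2,0,0,0,0,1],[0,1.6,0,0,0,0,1],[0,2.0,0,0,0,0,1]])

```text
time_s: 7.08
position: [0.5528, -0.0532, 0.0722]
tcp_rot: [0.038, 1.57, -0.038]
contact_force: [1.4, -2.4, -0.1]
gripper_width: 0.004
```

drive_tool(deltas=[[0,0.4,0,0,0,0,1],[0,0.8,0,0,0,0,1],[0,1.2,0,0,0,0,1],[0,1.6,0,0,0,0,1],[0,2.0,0,0,0,0,1]])

```text
time_s: 7.7
position: [0.5538, -0.0333, 0.0723]
tcp_rot: [0.038, 1.57, -0.039]
contact_force: [1.9, -2.3, -0.3]
gripper_width: 0.001
```

drive_tool(deltas=[[0,0.3,0,0,0,0,1],[0,0.6,0,0,0,0,1],[0,0.9,0,0,0,0,1],[0,1.2,0,0,0,0,1],[0,1.5,0,0,0,0,1]])

```text
time_s: 8.32
position: [0.5545, -0.0184, 0.0722]
tcp_rot: [0.039, 1.57, -0.039]
contact_force: [1.8, -2.2, -0.1]
gripper_width: 0.007
```

drive_tool(deltas=[[0,0.1,0,0,0,0,1],[0,0.2,0,0,0,0,1],[0,0.3,0,0,0,0,1],[0,0.4,0,0,0,0,1],[0,0.5,0,0,0,0,1]])

```text
time_s: 8.95
position: [0.5547, -0.0136, 0.0722]
tcp_rot: [0.039, 1.571, -0.039]
contact_force: [1.1, -2.7, 1.1]
gripper_width: 0.003
```

drive_tool(deltas=[[0,0.1,0,0,0,0,1],[0,0.2,0,0,0,0,1],[0,0.3,0,0,0,0,1],[0,0.4,0,0,0,0,1],[0,0.5,0,0,0,0,1]])

```text
time_s: 9.57
position: [0.555, -0.0085, 0.0722]
tcp_rot: [0.039, 1.571, -0.039]
contact_force: [0.6, -2.5, -0.1]
gripper_width: 0.007
```

drive_tool(deltas=[[0,0.1,0,0,0,0,1],[0,0.2,0,0,0,0,1],[0,0.3,0,0,0,0,1],[0,0.4,0,0,0,0,1],[0,0.4,0,0,0,0,1]])

```text
time_s: 10.2
position: [0.5552, -0.0043, 0.0723]
tcp_rot: [0.038, 1.57, -0.038]
contact_force: [0.2, -0.9, 1.3]
gripper_width: 0.0
```

drive_tool(deltas=[[0,0.1,0,0,0,0,1],[0,0.2,0,0,0,0,1],[0,0.3,0,0,0,0,1],[0,0.4,0,0,0,0,1],[0,0.4,0,0,0,0,1]])

```text
time_s: 10.82
position: [0.5554, -0.0003, 0.0722]
tcp_rot: [0.039, 1.57, -0.038]
contact_force: [1.0, -1.3, 0.3]
gripper_width: 0.006
```

drive_tool(deltas=[[0,0.1,0,0,0,0,1],[0,0.2,0,0,0,0,1],[0,0.3,0,0,0,0,1],[0,0.3,0,0,0,0,1],[0,0.3,0,0,0,0,1]])

```text
time_s: 11.45
position: [0.5555, 0.0027, 0.0722]
tcp_rot: [0.039, 1.57, -0.038]
contact_force: [1.0, -2.0, 0.6]
gripper_width: -0.001
```

drive_tool(deltas=[[0,0.1,0,0,0,0,1],[0,0.2,0,0,0,0,1],[0,0.3,0,0,0,0,1],[0,0.3,0,0,0,0,1],[0,0.3,0,0,0,0,1]])

```text
time_s: 12.08
position: [0.5557, 0.0056, 0.0723]
tcp_rot: [0.039, 1.57, -0.038]
contact_force: [1.3, -1.1, -0.4]
gripper_width: 0.004
```

drive_tool(deltas=[[0,0.1,0,0,0,0,1],[0,0.2,0,0,0,0,1],[0,0.3,0,0,0,0,1],[0,0.3,0,0,0,0,1],[0,0.3,0,0,0,0,1]])

```text
time_s: 12.7
position: [0.5557, 0.0065, 0.0723]
tcp_rot: [0.038, 1.571, -0.041]
contact_force: [0.8, -6.7, 1.4]
gripper_width: 0.004
```

drive_tool(deltas=[[0,-0.8,0,0,0,0,1],[-4,-0.8,0,0,0,0,1],[-5,1.5,0,0,0,0,1],[-5,3.4,0,0,0,0,1],[-5,3.4,0,0,0,0,1]])

```text
time_s: 13.32
position: [0.5567, 0.0455, 0.1214]
tcp_rot: [0.036, 1.572, -0.034]
contact_force: [-0.4, -1.1, 0.2]
gripper_width: 0.007
```

drive_tool(deltas=[[2.5,0,0,0,0,0,1],[5,0,0,0,0,0,1],[5,0,0,0,0,0,1],[5,-0.4,0,0,0,0,1],[5,-0.8,0,0,0,0,1]])

```text
time_s: 13.95
position: [0.5573, 0.0348, 0.0729]
tcp_rot: [0.039, 1.57, -0.038]
contact_force: [-0.9, 1.8, -1.5]
gripper_width: 0.008
```

drive_tool(deltas=[[0,-0.4,0,0,0,0,1],[0,-0.8,0,0,0,0,1],[0,-1.2,0,0,0,0,1],[0,-1.6,0,0,0,0,1],[0,-2.0,0,0,0,0,1]])

```text
time_s: 14.58
position: [0.5566, 0.0142, 0.0725]
tcp_rot: [0.039, 1.57, -0.038]
contact_force: [-0.1, 2.8, 0.8]
gripper_width: 0.002
```

drive_tool(deltas=[[0,0.8,0,0,0,0,1],[-3,0.8,0,0,0,0,1],[-7,0.8,0,0,0,0,1],[-10,0.8,0,0,0,0,0.2],[-10,0.8,0,0,0,0,-0.2]])

```text
time_s: 15.2
position: [0.5581, 0.0227, 0.1745]
tcp_rot: [0.038, 1.566, -0.039]
contact_force: [-0.0, -1.5, -0.8]
gripper_width: 0.193
```

Run:
```python
from h import *
st()
a=shot("side");b=shot("top")
A=cv2.resize(a[275:325,310:370],None,fx=8,fy=8,interpolation=cv2.INTER_CUBIC)
r=[rectify(b,"top",z,.40,.48,.25,.33,4) for z in(.076,.104)]
q=[cv2.rotate(rectify(a,"side",z,.40,.48,.25,.33,4),0) if 0 else rectify(a,"side",z,.40,.48,.25,.33,4) for z in(.076,.104)]
cv2.imwrite("pics/far.png",np.vstack([np.hstack(r),np.hstack(q)])[:, :])
cv2.imwrite("pics/farside.png",A)
```

```text
t 15.2 p [0.5581 0.0227 0.1745] toolx [ 0.005 -0.    -1.   ] z [ 0.999 -0.049  0.005] yaw_z -2.8 F [-0.  -1.5 -0.8] M [-0.04 -0.09  0.  ] w 0.193 q [ 0.22  0.38 -0.46  1.86  0.2   0.94 -0.38]
```

View pics/far.png

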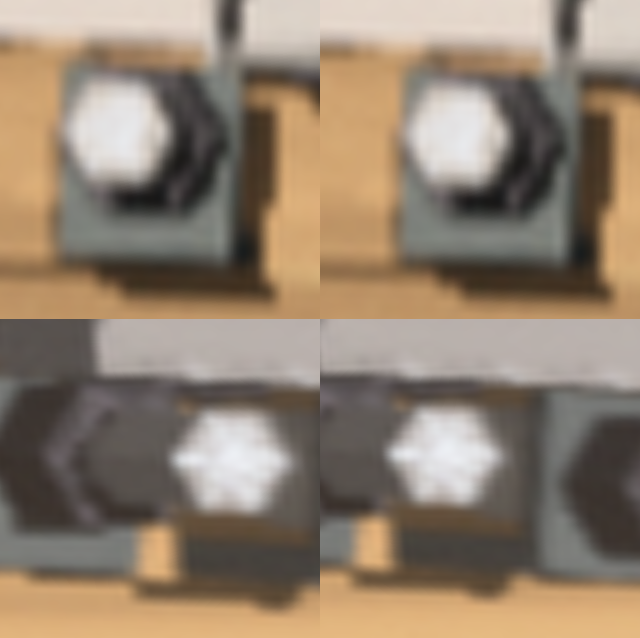

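Run:
```python
from h import *
a=shot("side");b=shot("top")
res={}
for n,i,w in(("top",b,(180,262,212,285)),("side",a,(322,280,352,308))):
    g=i[w[1]:w[3],w[0]:w[2]].min(2).astype(float);m=np.where(g>150,g-120,0)
    k,l,s,c=cv2.connectedComponentsWithStats((g>150).astype(np.uint8));print(n,s[1:].tolist(),(c[1:]+[w[0],w[1]]).round(1).tolist())
    j=1+np.argmax(s[1:,4]);res[n]=c[j]+[w[0],w[1]];print(cast(n,*res[n],.104).round(4))
print(two(res["top"],res["side"]))
print("proj",proj("top",(.4455,.2955,.104)))
go(.445,.296,.20,-2)
```

```text
top [[0, 0, 22, 4, 67], [24, 0, 8, 4, 31], [9, 6, 9, 8, 56]] [[190.7, 263.0], [207.4, 263.5], [193.0, 271.5]]
[0.4722 0.3033 0.104 ]
side [[0, 0, 7, 25, 146], [10, 9, 12, 10, 84]] [[324.5, 290.9], [337.1, 293.3]]
[0.4713 0.2951 0.104 ]
(array([0.47158527, 0.30198173, 0.11120271]), np.float64(0.00046562052438826456))
proj [193.30968962 272.04586542]
t 15.4 p [0.5557 0.0222 0.1709] toolx [-0.002 -0.    -1.   ] z [ 0.999 -0.049 -0.002] yaw_z -2.8 F [-0.7  0.   0.6] M [-0.02 -0.1  -0.01] w 0.376 q [ 0.22  0.38 -0.46  1.87  0.2   0.94 -0.38]
shift [ -2.89  26.8  -12.4 ] turn [-0.014 -0.002  0.   ]
```

drive_tool(deltas=[[-2.9,5,-2.4,0,0,0,-0.25],[-2.9,11,-5,0,0,0,-0.25],[-2.9,17,-8,0,0,0,-0.25],[-2.9,22,-10.5,0,0,0,-0.25],[-2.9,26.8,-12.3,-0.014,0,0,-0.25]])

```text
time_s: 16.02
position: [0.4448, 0.2978, 0.2002]
tcp_rot: [0.025, 1.572, -0.027]
contact_force: [0.7, 0.2, 0.6]
gripper_width: 0.622
```

drive_tool(deltas=[[2,0,0,0,0,0,-0.25],[5,0,0,0,0,0,-0.25],[7,0,0,0,0,0,-0.25],[8,0,0,0,0,0,-0.25],[8,0,0,0,0,0,-0.25]])

```text
time_s: 16.65
position: [0.4463, 0.2958, 0.1203]
tcp_rot: [0.027, 1.572, -0.028]
contact_force: [1.0, -0.3, 0.3]
gripper_width: 0.62
```

Run:
```python
from h import *
go(.446,.2965,.0625,-2)
a=shot("side","s2.png",(260,170,400,330),3.5)
```

```text
t 16.65 p [0.4463 0.2958 0.1203] toolx [-0.002 -0.001 -1.   ] z [ 0.999 -0.035 -0.002] yaw_z -2.0 F [ 1.  -0.3  0.3] M [-0.01 -0.07 -0.02] w 0.62 q [-0.25  0.43 -0.56  1.95  0.3   0.84 -1.01]
shift [ 5.78  0.08 -0.02] turn [ 0.    -0.002  0.001]
```

View pics/s2.png

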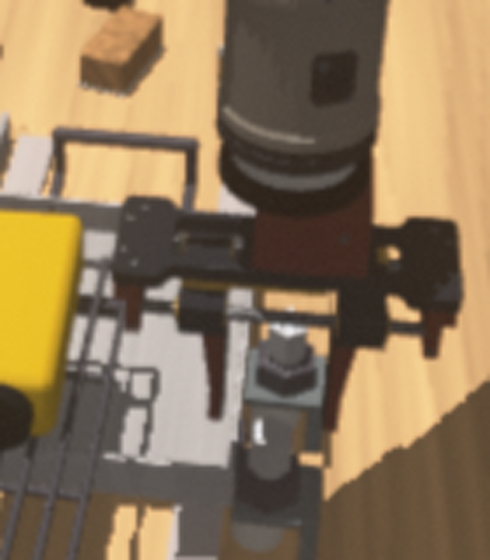

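drive_tool(deltas=[[2,0.08,0,0,0,0,-0.25],[4,0.08,0,0,0,0,-0.25],[5,0.08,0,0,0,0,-0.25],[5.75,0.08,0,0,0,0,-0.25],[5.75,0.08,0,0,0,0,-0.25]])

```text
time_s: 17.32
position: [0.4469, 0.297, 0.0638]
tcp_rot: [0.027, 1.571, -0.028]
contact_force: [-0.4, 0.5, 0.2]
gripper_width: 0.627
```

drive_tool(deltas=[[0,0,0,0,0,0,1],[0,0,0,0,0,0,1],[0,0,0,0,0,0,1],[0,0,0,0,0,0,1],[0,0,0,0,0,0,1]])

```text
time_s: 17.95
position: [0.4462, 0.2971, 0.0642]
tcp_rot: [0.027, 1.571, -0.027]
contact_force: [-3.7, -1.3, 5.8]
gripper_width: 0.404
```

Run:
```python
from h import *
st()
```

```text
t 17.95 p [0.4462 0.2971 0.0642] toolx [-0. -0. -1.] z [ 0.999 -0.034 -0.   ] yaw_z -1.9 F [-3.7 -1.3  5.8] M [-0.16  0.89  0.26] w 0.404 q [-0.29  0.51 -0.52  1.99  0.37  0.73 -1.07]
```

drive_tool(deltas=[[0,0,0,-0.18,0,0,1],[0,0,0,-0.36,0,0,1],[0,0,0,-0.54,0,0,1],[0,0,0,-0.72,0,0,1],[0,0,0,-0.9,0,0,1]])

```text
time_s: 18.58
position: [0.4457, 0.2971, 0.0642]
tcp_rot: [-0.679, 1.463, 0.68]
contact_force: [-5.4, -1.1, 7.0]
gripper_width: 0.407
```

Run:
```python
from h import *
st()
```

```text
t 18.57 p [0.4457 0.2971 0.0642] toolx [-0.001 -0.    -1.   ] z [ 0.645  0.764 -0.001] yaw_z 49.8 F [-5.4 -1.1  7. ] M [-0.24  1.23 -0.53] w 0.407 q [-0.13  0.57 -0.73  1.98  0.53  0.79 -0.3 ]
```

drive_tool(deltas=[[0,0,0,0,0,0,-0.25],[0,0,0,0,0,0,-0.25],[0,0,0,0,0,0,-0.25],[-1,0,0,0,0,0,-0.25],[-1.8,0,0,0.1,0,0,-0.25]])

```text
time_s: 19.2
position: [0.447, 0.2971, 0.0825]
tcp_rot: [-0.596, 1.487, 0.596]
contact_force: [-0.1, 0.1, 0.4]
gripper_width: 0.626
```

drive_tool(deltas=[[0,0,0,0.18,0,0,-0.25],[0,0,0,0.36,0,0,-0.25],[0,0,0,0.54,0,0,-0.25],[0,0,0,0.72,0,0,-0.25],[0,0,0,0.79,0,0,-0.25]])

```text
time_s: 19.82
position: [0.447, 0.2973, 0.0826]
tcp_rot: [0.023, 1.57, -0.022]
contact_force: [-0.1, 0.0, -0.1]
gripper_width: 0.628
```

Run:
```python
from h import *
go(.446,.2971,.082,-1.5)
```

```text
t 19.82 p [0.447  0.2973 0.0826] toolx [ 0.001  0.    -1.   ] z [ 1.    -0.029  0.001] yaw_z -1.6 F [-0.1  0.  -0.1] M [-0.06 -0.11  0.02] w 0.628 q [-0.27  0.49 -0.54  1.98  0.36  0.77 -1.05]
shift [ 0.06 -0.02 -0.1 ] turn [-0.003  0.001 -0.   ]
```

Now grip the stud and turn.

drive_tool(deltas=[[0,0,0,0,0,0,1],[0,0,0,0,0,0,1],[0,0,0,0,0,0,1],[0,0,0,0,0,0,1],[0,0,0,0,0,0,1]])

```text
time_s: 20.45
position: [0.4463, 0.2969, 0.0818]
tcp_rot: [0.019, 1.572, -0.02]
contact_force: [-3.9, -1.8, 4.4]
gripper_width: 0.27
```

drive_tool(deltas=[[0,0,0,-0.15,0,0,1],[0,0,0,-0.31,0,0,1],[0,0,0,-0.47,0,0,1],[0,0,0,-0.63,0,0,1],[0,0,0,-0.78,0,0,1]])

```text
time_s: 21.08
position: [0.4461, 0.2969, 0.0818]
tcp_rot: [-0.593, 1.49, 0.594]
contact_force: [-4.4, -0.8, 3.7]
gripper_width: 0.271
```

Run:
```python
from h import *
st()
```

```text
t 21.07 p [0.4461 0.2969 0.0818] toolx [-0.001 -0.    -1.   ] z [ 0.726  0.688 -0.001] yaw_z 43.5 F [-4.4 -0.8  3.7] M [-0.13  0.8  -0.7 ] w 0.271 q [-0.13  0.54 -0.73  1.97  0.49  0.82 -0.37]
```

drive_tool(deltas=[[0,0,0,-0.15,0,0,1],[0,0,0,-0.31,0,0,1],[0,0,0,-0.47,0,0,1],[0,0,0,-0.63,0,0,1],[0,0,0,-0.78,0,0,1]])

```text
time_s: 21.7
position: [0.4459, 0.2967, 0.0818]
tcp_rot: [-1.185, 1.226, 1.186]
contact_force: [-4.6, -1.0, 5.1]
gripper_width: 0.274
```

Run:
```python
from h import *
st()
```

```text
t 21.7 p [0.4459 0.2967 0.0818] toolx [-0.002 -0.001 -1.   ] z [ 0.032  0.999 -0.001] yaw_z 88.2 F [-4.6 -1.   5.1] M [-0.2   0.98 -0.66] w 0.274 q [-0.01  0.6  -0.9   1.96  0.62  0.88  0.3 ]
```

drive_tool(deltas=[[0,0,0,0,0,0,-0.25],[0,0,0,0,0,0,-0.25],[0,0,0,0.1,0,0,-0.25],[0,0,0,0.26,0,0,-0.25],[0,0,0,0.42,0,0,-0.25]])

```text
time_s: 22.32
position: [0.4472, 0.2969, 0.0818]
tcp_rot: [-0.862, 1.393, 0.862]
contact_force: [0.3, -0.0, -0.7]
gripper_width: 0.621
```

drive_tool(deltas=[[0,0,0,0.15,0,0,-0.25],[0,0,0,0.25,0,0,-0.25],[1,0,0,0.25,0,0,-0.25],[1.8,0,0,0.25,0,0,-0.25],[1.8,0,0,0.25,0,0,-0.25]])

```text
time_s: 22.95
position: [0.4463, 0.2964, 0.0627]
tcp_rot: [-0.676, 1.465, 0.676]
contact_force: [0.3, -0.2, -0.6]
gripper_width: 0.625
```

drive_tool(deltas=[[0,0,0,0,0,0,1],[0,0,0,0,0,0,1],[0,0,0,0,0,0,1],[0,0,0,0,0,0,1],[0,0,0,0,0,0,1]])

```text
time_s: 23.58
position: [0.4465, 0.2964, 0.0638]
tcp_rot: [-0.676, 1.464, 0.675]
contact_force: [-2.9, -2.5, 5.7]
gripper_width: 0.408
```

Run:
```python
from h import *
st()
```

```text
t 23.57 p [0.4465 0.2964 0.0638] toolx [-0.    -0.001 -1.   ] z [ 0.648  0.761 -0.001] yaw_z 49.6 F [-2.9 -2.5  5.7] M [-0.83  0.63  0.28] w 0.408 q [-0.13  0.57 -0.73  1.98  0.53  0.79 -0.3 ]
```

drive_tool(deltas=[[0,0,0,0.18,0,0,1],[0,0,0,0.36,0,0,1],[0,0,0,0.54,0,0,1],[0,0,0,0.72,0,0,1],[0,0,0,0.86,0,0,1]])

```text
time_s: 24.2
position: [0.4463, 0.2963, 0.0638]
tcp_rot: [-0.002, 1.571, -0.001]
contact_force: [-3.7, -4.0, 5.2]
gripper_width: 0.405
```

drive_tool(deltas=[[0,0,0,0.03,0,0,1],[0,0,0,0.06,0,0,1],[0,0,0,0.08,0,0,1],[0,0,0,0.1,0,0,1],[0,0,0,0.1,0,0,1]])

```text
time_s: 24.82
position: [0.4462, 0.2965, 0.0638]
tcp_rot: [0.071, 1.57, -0.074]
contact_force: [-2.7, -4.1, 5.8]
gripper_width: 0.413
```

Run:
```python
from h import *
st()
```

```text
t 24.82 p [0.4462 0.2965 0.0638] toolx [-0.    -0.002 -1.   ] z [ 0.996 -0.092 -0.   ] yaw_z -5.3 F [-2.7 -4.1  5.8] M [-0.83  0.82  0.91] w 0.413 q [-0.3   0.51 -0.5   1.99  0.36  0.73 -1.12]
```

drive_tool(deltas=[[0,0,0,-0.03,0,0,-0.25],[0,0,0,-0.03,0,0,-0.25],[-4,0,0,-0.03,0,0,-0.25],[-9,0,0,-0.03,0,0,-0.25],[-13,0,0,-0.03,0,0,-0.25]])

```text
time_s: 25.45
position: [0.4474, 0.2975, 0.1957]
tcp_rot: [0.053, 1.569, -0.05]
contact_force: [-0.1, -0.1, 0.0]
gripper_width: 0.627
```

Run:
```python
from h import *
go(.554,-.045,.18,-2.7)
```

```text
t 25.45 p [0.4474 0.2975 0.1957] toolx [ 0.001  0.002 -1.   ] z [ 0.998 -0.066  0.001] yaw_z -3.8 F [-0.1 -0.1  0. ] M [ 0.01 -0.1  -0.03] w 0.627 q [-0.22  0.34 -0.59  1.88  0.22  0.98 -0.97]
shift [  1.53 -33.48  12.88] turn [-0.018  0.001 -0.002]
```

drive_tool(deltas=[[0,-5.5,2,0,0,0,1],[0,-11,4.2,0,0,0,1],[0,-16.5,6.3,0,0,0,1],[0,-22,8.5,0,0,0,1],[0,-27.5,10.6,-0.018,0,0,1]])

```text
time_s: 26.08
position: [0.5357, 0.0137, 0.1941]
tcp_rot: [0.037, 1.569, -0.037]
contact_force: [0.7, 0.2, 0.6]
gripper_width: 0.096
```

Run:
```python
from h import *
go(.554,-.045,.072,-2.7)
r=shot("side");b=shot("top")
x=cv2.resize(r[150:330,230:390],None,fx=3,fy=3,interpolation=cv2.INTER_CUBIC)
cv2.imwrite("pics/chk.png",x)
```

```text
t 26.07 p [0.5357 0.0137 0.1941] toolx [ 0.002  0.    -1.   ] z [ 0.999 -0.047  0.002] yaw_z -2.7 F [0.7 0.2 0.6] M [-0.06 -0.05  0.01] w 0.096 q [ 0.25  0.32 -0.47  1.89  0.17  0.97 -0.35]
shift [12.21 -5.79  2.08] turn [ 0.     0.002 -0.   ]
```

View pics/chk.png

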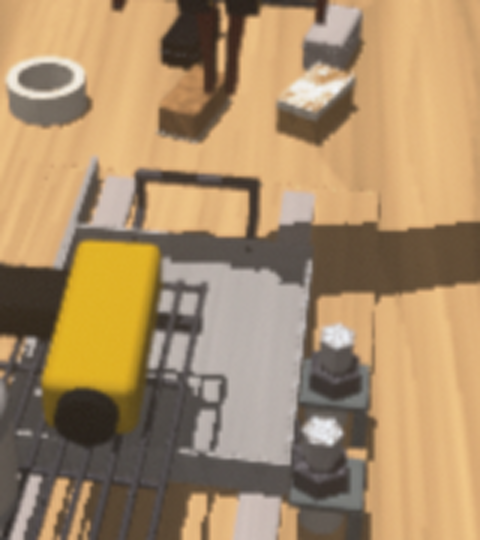

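drive_tool(deltas=[[0,-3,1,0,0,0,1],[0,-5.8,2.1,0,0,0,1],[4,-5.8,2.1,0,0,0,1],[8.5,-5.8,2.1,0,0,0,1],[12.2,-5.8,2.1,0,0,0,1]])

```text
time_s: 26.8
position: [0.553, -0.043, 0.0703]
tcp_rot: [0.038, 1.57, -0.037]
contact_force: [0.5, -0.3, -0.3]
gripper_width: 0.009
```

drive_tool(deltas=[[0,0.6,0,0,0,0,1],[0,1.4,0,0,0,0,1],[0,2.2,0,0,0,0,1],[0,3.0,0,0,0,0,1],[0,3.8,0,0,0,0,1]])

```text
time_s: 27.42
position: [0.5556, -0.0053, 0.0727]
tcp_rot: [0.037, 1.569, -0.038]
contact_force: [1.4, -3.5, 1.4]
gripper_width: 0.002
```

drive_tool(deltas=[[0,0.3,0,0,0,0,1],[0,0.6,0,0,0,0,1],[0,0.9,0,0,0,0,1],[0,1.1,0,0,0,0,1],[0,1.3,0,0,0,0,1]])

```text
time_s: 28.05
position: [0.5554, 0.0076, 0.0717]
tcp_rot: [0.037, 1.571, -0.037]
contact_force: [0.1, -1.9, 1.1]
gripper_width: 0.008
```

drive_tool(deltas=[[0,0.2,0,0,0,0,1],[0,0.4,0,0,0,0,1],[0,0.5,0,0,0,0,1],[0,0.6,0,0,0,0,1],[0,0.6,0,0,0,0,1]])

```text
time_s: 28.68
position: [0.5557, 0.0138, 0.0717]
tcp_rot: [0.037, 1.57, -0.037]
contact_force: [0.3, -1.4, 0.6]
gripper_width: 0.005
```

Past the tight spot freely. Continue to home (expected at about y = 0.078).

drive_tool(deltas=[[0,0.5,0,0,0,0,1],[0,1.0,0,0,0,0,1],[0,1.5,0,0,0,0,1],[0,2.0,0,0,0,0,1],[0,2.5,0,0,0,0,1]])

```text
time_s: 29.3
position: [0.5569, 0.039, 0.0717]
tcp_rot: [0.037, 1.57, -0.037]
contact_force: [1.6, -2.7, -0.4]
gripper_width: 0.006
```

drive_tool(deltas=[[0,0.5,0,0,0,0,1],[0,1.0,0,0,0,0,1],[0,1.5,0,0,0,0,1],[0,2.0,0,0,0,0,1],[0,2.5,0,0,0,0,1]])

```text
time_s: 29.92
position: [0.5581, 0.0639, 0.0718]
tcp_rot: [0.037, 1.57, -0.037]
contact_force: [1.8, -2.5, -0.5]
gripper_width: 0.006
```

drive_tool(deltas=[[0,0.2,0,0,0,0,1],[0,0.4,0,0,0,0,1],[0,0.6,0,0,0,0,1],[0,0.8,0,0,0,0,1],[0,0.8,0,0,0,0,1]])

```text
time_s: 30.55
position: [0.5583, 0.0713, 0.0717]
tcp_rot: [0.037, 1.571, -0.037]
contact_force: [-0.2, -3.0, 1.8]
gripper_width: 0.004
```

drive_tool(deltas=[[0,0.1,0,0,0,0,1],[0,0.2,0,0,0,0,1],[0,0.3,0,0,0,0,1],[0,0.4,0,0,0,0,1],[0,0.4,0,0,0,0,1]])

```text
time_s: 31.18
position: [0.5583, 0.0714, 0.0717]
tcp_rot: [0.035, 1.572, -0.043]
contact_force: [-0.9, -11.3, 5.4]
gripper_width: 0.004
```

drive_tool(deltas=[[0,0.1,0,0,0,0,1],[0,0.2,0,0,0,0,1],[0,0.3,0,0,0,0,1],[0,0.3,0,0,0,0,1],[0,0.3,0,0,0,0,1]])

```text
time_s: 31.8
position: [0.5582, 0.0715, 0.0718]
tcp_rot: [0.034, 1.573, -0.047]
contact_force: [-2.1, -18.3, 7.9]
gripper_width: 0.003
```

drive_tool(deltas=[[0,-1.2,0,0,0,0,1],[-4,-1.2,0,0,0,0,1],[-5,1,0,0,0,0,1],[-5,3.2,0,0,0,0,1],[-5,3.2,0,0,0,0,1]])

```text
time_s: 32.42
position: [0.5596, 0.1144, 0.1216]
tcp_rot: [0.035, 1.571, -0.031]
contact_force: [-0.1, -1.2, -0.6]
gripper_width: 0.003
```

drive_tool(deltas=[[2.5,0,0,0,0,0,1],[5,0,0,0,0,0,1],[5,0,0,0,0,0,1],[5,-0.5,0,0,0,0,1],[5,-1,0,0,0,0,1]])

```text
time_s: 33.05
position: [0.5602, 0.101, 0.0726]
tcp_rot: [0.038, 1.569, -0.036]
contact_force: [-0.0, 3.6, -1.1]
gripper_width: 0.007
```

drive_tool(deltas=[[0,-0.8,0,0,0,0,1],[0,-1.8,0,0,0,0,1],[0,-2.8,-0.1,0,0,0,1],[0,-3.8,-0.1,0,0,0,1],[0,-4.8,-0.1,0,0,0,1]])

```text
time_s: 33.67
position: [0.5569, 0.0518, 0.072]
tcp_rot: [0.037, 1.57, -0.037]
contact_force: [1.0, 1.9, 1.4]
gripper_width: 0.006
```

drive_tool(deltas=[[0,-1,0,0,0,0,1],[0,-2,0,0,0,0,1],[0,-3,0,0,0,0,1],[0,-4,0,0,0,0,1],[0,-5,0,0,0,0,1]])

```text
time_s: 34.3
position: [0.554, 0.002, 0.0717]
tcp_rot: [0.037, 1.571, -0.037]
contact_force: [0.1, 2.5, 2.0]
gripper_width: 0.006
```

drive_tool(deltas=[[0,-1,0,0,0,0,1],[0,-2,0,0,0,0,1],[0,-3,0,0,0,0,1],[0,-4,0,0,0,0,1],[0,-5,0,0,0,0,1]])

```text
time_s: 34.92
position: [0.5514, -0.048, 0.0716]
tcp_rot: [0.037, 1.571, -0.037]
contact_force: [0.3, 1.7, 1.9]
gripper_width: 0.009
```

drive_tool(deltas=[[0,-1,0,0,0,0,1],[0,-2,0,0,0,0,1],[0,-3,0,0,0,0,1],[0,-4,0,0,0,0,1],[0,-5,0,0,0,0,1]])

```text
time_s: 35.55
position: [0.549, -0.0979, 0.0716]
tcp_rot: [0.037, 1.571, -0.037]
contact_force: [-1.8, 3.0, 0.8]
gripper_width: 0.002
```

drive_tool(deltas=[[0,-0.5,0,0,0,0,1],[0,-1,0,0,0,0,1],[0,-1.4,0,0,0,0,1],[0,-1.7,0,0,0,0,1],[0,-1.9,0,0,0,0,1]])

```text
time_s: 36.17
position: [0.5486, -0.1142, 0.0717]
tcp_rot: [0.038, 1.571, -0.034]
contact_force: [-1.6, 9.8, -0.2]
gripper_width: 0.004
```

drive_tool(deltas=[[0,1,0,0,0,0,1],[-4,1,0,0,0,0,1],[-9,2,0,0,0,0,0],[-13,8,0,0,0,0,-1],[-13,13,0,0,0,0,-1]])

```text
time_s: 36.8
position: [0.5572, 0.014, 0.2053]
tcp_rot: [0.039, 1.563, -0.04]
contact_force: [0.8, 1.1, -0.2]
gripper_width: 0.308
```

Run:
```python
from h import *
st()
b=shot("top")
r=rectify(b,"top",.04,.36,.68,-.47,.17,1.25);cv2.imwrite("pics/items2.png",r)
s=shot("side");
# items: pixels differing from wood in metric picture at top height
r4=rectify(b,"top",.038,.38,.68,-.46,-.15,4)
hsv=cv2.cvtColor(r4,cv2.COLOR_BGR2HSV)
masks={"bit":hsv[...,2]<75,"tin":(hsv[...,1]<60)&(hsv[...,2]>110)}
for k,m in masks.items():
    m=cv2.morphologyEx(m.astype(np.uint8),cv2.MORPH_OPEN,np.ones((9,9)))
    cs,_=cv2.findContours(m,0,2)
    for c in cs:
        if cv2.contourArea(c)>8000:
            (u,v),(w,h),a=cv2.minAreaRect(c);print(k,"xy",round(.68-v/4000,4),round(-.15-u/4000,4),"size",round(w/4),round(h/4),"ang",round(a,1))
```

```text
t 36.8 p [0.5572 0.014  0.2053] toolx [ 0.007 -0.001 -1.   ] z [ 0.999 -0.05   0.007] yaw_z -2.9 F [ 0.8  1.1 -0.2] M [-0.02 -0.12  0.  ] w 0.308 q [ 0.26  0.34 -0.49  1.84  0.19  1.   -0.36]
bit xy 0.5903 -0.3743 size 99 48 ang 13.4
tin xy 0.436 -0.3787 size 88 45 ang 15.2
tin xy 0.4529 -0.2443 size 87 48 ang 28.2
```

View pics/items2.png

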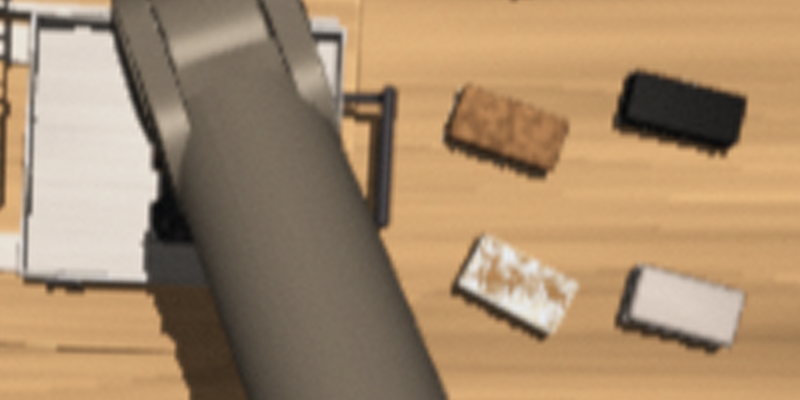

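Run:
```python
from h import *
go(.577,-.237,.11,-18.4)
```

```text
t 36.9 p [0.5559 0.0216 0.2041] toolx [ 0.005  0.003 -1.   ] z [ 0.999 -0.037  0.005] yaw_z -2.1 F [ 0.3 -0.5 -0.3] M [-0.04 -0.09  0.07] w 0.401 q [ 0.25  0.34 -0.5   1.84  0.19  1.   -0.36]
shift [  9.35 -25.79   3.02] turn [ 0.284  0.005 -0.004]
```

drive_tool(deltas=[[0,-5.2,0.6,0.06,0,0,-1],[2,-10.4,1.2,0.12,0,0,-1],[4,-15.6,1.8,0.18,0,0,-1],[7,-20.8,2.4,0.24,0,0,-1],[9.3,-25.8,3.0,0.284,0,0,-1]])

```text
time_s: 37.52
position: [0.5723, -0.2481, 0.1077]
tcp_rot: [0.26, 1.555, -0.262]
contact_force: [1.0, -0.4, 0.6]
gripper_width: 0.967
```

Run:
```python
from h import *
go(.577,-.237,.010,-18.4)
```

```text
t 37.52 p [ 0.5723 -0.2481  0.1077] toolx [-0.    -0.001 -1.   ] z [ 0.945 -0.327  0.   ] yaw_z -19.1 F [ 1.  -0.4  0.6] M [ 0.01 -0.09 -0.03] w 0.967 q [ 0.54  0.54 -0.31  1.76  0.21  0.87 -0.2 ]
shift [9.77 1.22 0.08] turn [-0.012  0.     0.001]
```

drive_tool(deltas=[[3,0.9,0.1,0,0,0,-1],[5,0.9,0.1,0,0,0,-1],[5,0.9,0.1,0,0,0,-1],[5,0.9,0.1,0,0,0,-1],[5,0.9,0.1,0,0,0,-1]])

```text
time_s: 38.15
position: [0.5773, -0.2374, 0.0601]
tcp_rot: [0.259, 1.553, -0.26]
contact_force: [0.4, -0.5, 0.1]
gripper_width: 1.003
```

Run:
```python
from h import *
go(.577,-.237,.010,-18.4)
```

```text
t 38.15 p [ 0.5773 -0.2374  0.0601] toolx [ 0.002 -0.001 -1.   ] z [ 0.946 -0.325  0.002] yaw_z -18.9 F [ 0.4 -0.5  0.1] M [-0.04 -0.05  0.05] w 1.003 q [ 0.51  0.6  -0.3   1.79  0.24  0.78 -0.24]
shift [ 5.01  0.03 -0.05] turn [-0.009  0.002  0.   ]
```

drive_tool(deltas=[[2.5,0,0,0,0,0,-1],[5,0,0,0,0,0,-1],[5,0,0,0,0,0,1],[5,0,0,0,0,0,1],[5,0,0,0,0,0,1]])

```text
time_s: 38.78
position: [0.5774, -0.2376, 0.0102]
tcp_rot: [0.259, 1.553, -0.26]
contact_force: [0.3, -0.1, 0.3]
gripper_width: 0.696
```

drive_tool(deltas=[[0,0,0,0,0,0,1],[-2,0,0,0,0,0,1],[-7,0,0,0,0,0,1],[-13,0,0,0,0,0,1],[-13,0,0,0,0,0,1]])

```text
time_s: 39.4
position: [0.58, -0.2382, 0.1455]
tcp_rot: [0.258, 1.544, -0.261]
contact_force: [0.2, 0.9, -1.8]
gripper_width: 0.498
```

Run:
```python
from h import *
go(.609,.087,.14,-2.6)
```

```text
t 39.4 p [ 0.58   -0.2382  0.1455] toolx [ 0.01  -0.004 -1.   ] z [ 0.946 -0.325  0.011] yaw_z -19.0 F [ 0.2  0.9 -1.8] M [-0.08 -0.09  0.01] w 0.498 q [ 0.53  0.49 -0.33  1.74  0.19  0.93 -0.2 ]
shift [ 0.46 31.7  -7.84] turn [-0.286  0.011  0.002]
```

drive_tool(deltas=[[0,5.5,-1.3,-0.06,0,0,1],[0,11,-2.6,-0.12,0,0,1],[0,16.5,-3.9,-0.17,0,0,1],[0,22,-5.2,-0.23,0,0,1],[0,27,-6.4,-0.282,0,0,1]])

```text
time_s: 40.02
position: [0.6029, 0.0409, 0.1387]
tcp_rot: [0.036, 1.571, -0.037]
contact_force: [0.7, -0.2, -1.7]
gripper_width: 0.497
```

drive_tool(deltas=[[0,3,0,0,0,0,1],[0,4.8,0,0,0,0,1],[1,4.8,0,0,0,0,1],[4,4.8,0,0,0,0,1],[4,4.8,0,0,0,0,1]])

```text
time_s: 40.65
position: [0.6039, 0.0837, 0.096]
tcp_rot: [0.038, 1.576, -0.043]
contact_force: [-0.9, -0.9, -1.3]
gripper_width: 0.501
```

Run:
```python
from h import *
go(.609,.087,.040,-2.6)
```

```text
t 40.65 p [0.6039 0.0837 0.096 ] toolx [-0.006 -0.002 -1.   ] z [ 0.999 -0.052 -0.006] yaw_z -3.0 F [-0.9 -0.9 -1.3] M [-0.01 -0.06  0.03] w 0.501 q [ 0.08  0.55 -0.43  1.8   0.29  0.86 -0.54]
shift [5.59 0.37 0.53] turn [-0.006 -0.006  0.003]
```

drive_tool(deltas=[[1,0.3,0.5,0,0,0,1],[3,0.3,0.5,0,0,0,1],[5,0.3,0.5,0,0,0,1],[5.6,0.3,0.5,0,0,0,1],[5.6,0.3,0.5,0,0,0,1]])

```text
time_s: 41.28
position: [0.6114, 0.0908, 0.0447]
tcp_rot: [0.038, 1.57, -0.038]
contact_force: [-8.0, -0.3, 22.5]
gripper_width: 0.497
```

Run:
```python
from h import *
st()
```

```text
t 41.27 p [0.6114 0.0908 0.0447] toolx [ 0.001  0.    -1.   ] z [ 0.999 -0.048  0.001] yaw_z -2.8 F [-8.  -0.3 22.5] M [-0.04  1.75 -0.02] w 0.497 q [ 0.05  0.63 -0.41  1.81  0.34  0.77 -0.58]
```

drive_tool(deltas=[[-0.3,0,0,0,0,0,1],[-0.3,0,0,0,0,0,-0.4],[-0.3,0,0,0,0,0,-0.4],[-0.3,0,0,0,0,0,-0.4],[-0.3,0,0,0,0,0,-0.4]])

```text
time_s: 41.9
position: [0.6111, 0.0895, 0.0456]
tcp_rot: [0.039, 1.571, -0.039]
contact_force: [-0.2, 0.3, 0.5]
gripper_width: 0.701
```

drive_tool(deltas=[[-2,0,0,0,0,0,-0.4],[-6,0,0,0,0,0,-0.4],[-10,0,0,0,0,0,-1],[-10,-4,0,0,0,0,-1],[-10,-8,0,0,0,0,-1]])

```text
time_s: 42.52
position: [0.608, 0.0093, 0.1482]
tcp_rot: [0.037, 1.567, -0.037]
contact_force: [0.4, -0.7, -0.3]
gripper_width: 0.985
```

drive_tool(deltas=[[0,-5,0,0,0,0,-1],[0,-10,0,0,0,0,-1],[0,-15,0,0,0,0,-1],[0,-19,0,0,0,0,-1],[0,-19,0,0,0,0,-1]])

```text
time_s: 43.15
position: [0.5974, -0.1851, 0.147]
tcp_rot: [0.042, 1.569, -0.046]
contact_force: [-0.4, 0.1, 0.4]
gripper_width: 1.001
```

Run:
```python
from h import *
go(.591,-.376,.06,-14)
shot("side","s3.png",(200,120,400,290),3.5)
b=shot("top");cv2.imwrite("pics/t3.png",b)
```

```text
t 43.15 p [ 0.5974 -0.1851  0.147 ] toolx [ 0.001 -0.002 -1.   ] z [ 0.998 -0.056  0.001] yaw_z -3.2 F [-0.4  0.1  0.4] M [-0.   -0.03  0.  ] w 1.001 q [ 0.5   0.5  -0.4   1.73  0.23  0.95 -0.05]
shift [  8.75 -19.07   0.42] turn [0.189 0.001 0.002]
```

View pics/s3.png

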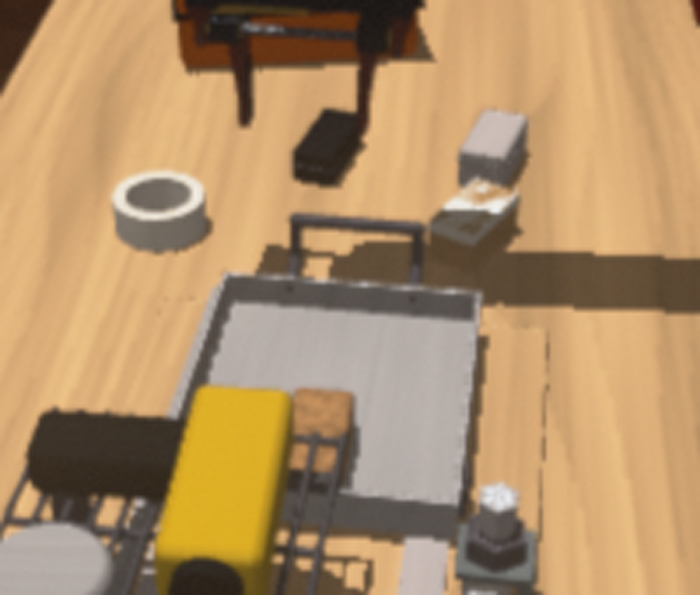

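```bash
cat >> h.py <<'E'
def items(b):
    r4=rectify(b,"top",.038,.36,.68,-.50,-.15,4);hsv=cv2.cvtColor(r4,cv2.COLOR_BGR2HSV)
    for k,m in {"bit":hsv[...,2]<75,"light":(hsv[...,1]<60)&(hsv[...,2]>110)}.items():
        m=cv2.morphologyEx(m.astype(np.uint8),cv2.MORPH_OPEN,np.ones((9,9)))
        for c in cv2.findContours(m,0,2)[0]:
            if cv2.contourArea(c)>6000:
                (u,v),(w,h),a=cv2.minAreaRect(c);print(k,"xy",round(.68-v/4000,4),round(-.15-u/4000,4),"size",round(w/4),round(h/4),"ang",round(a,1))
E
python3 - <<'E'
from h import *
items(cv2.imread("pics/t3.png"))
E
```

```text
bit xy 0.4381 -0.193 size 139 86 ang 90.0
bit xy 0.5856 -0.3916 size 63 49 ang 13.3
bit xy 0.5154 -0.2065 size 329 109 ang 81.5
light xy 0.4359 -0.2445 size 30 20 ang 83.1
light xy 0.43 -0.4142 size 50 26 ang 78.9
light xy 0.6519 -0.356 size 56 23 ang 89.5
light xy 0.5198 -0.3116 size 343 110 ang 79.4
```

drive_tool(deltas=[[0,-5,0.1,0.05,0,0,-1],[0,-10,0.2,0.1,0,0,-1],[2,-15,0.3,0.15,0,0,-1],[5,-19,0.4,0.19,0,0,-1],[8,-19,0.4,0.19,0,0,-1]])

```text
time_s: 43.88
position: [0.5924, -0.3731, 0.0656]
tcp_rot: [0.189, 1.561, -0.192]
contact_force: [-0.3, 0.9, 0.1]
gripper_width: 1.004
```

drive_tool(deltas=[[0,0,0,0,0,0,-1],[0,0,0,0,0,0,-1],[0,0,0,0,0,0,-1],[0,0,0,0,0,0,-1],[0,0,0,0,0,0,-1]])

```text
time_s: 44.5
position: [0.5929, -0.3701, 0.0664]
tcp_rot: [0.187, 1.562, -0.188]
contact_force: [-0.1, -0.3, -0.0]
gripper_width: 1.0
```

Run:
```python
from h import *
go(.591,-.376,.010,-14)
b=shot("top");items(b)
shot("side","s4.png",(250,120,370,220),5)
```

```text
t 44.5 p [ 0.5929 -0.3701  0.0664] toolx [ 0.001 -0.    -1.   ] z [ 0.972 -0.237  0.001] yaw_z -13.7 F [-0.1 -0.3 -0. ] M [-0.02 -0.11  0.01] w 1.0 q [ 0.67  0.69 -0.3   1.59  0.24  0.89  0.05]
shift [ 5.64 -0.61 -0.05] turn [0.006 0.001 0.   ]
bit xy 0.5201 -0.397 size 320 206 ang 90.0
light xy 0.4275 -0.4091 size 25 45 ang 15.3
light xy 0.4529 -0.2443 size 88 48 ang 28.4
light xy 0.6495 -0.485 size 26 66 ang 14.2
```

View pics/s4.png

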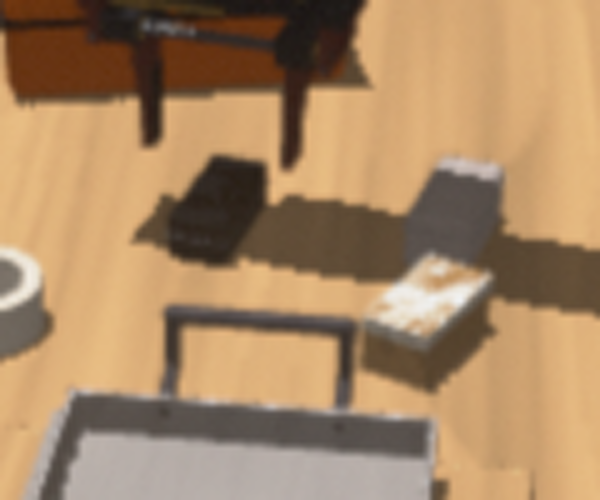

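drive_tool(deltas=[[2.5,-0.5,0,0,0,0,-1],[5,-0.5,0,0,0,0,-1],[5.6,-0.5,0,0,0,0,-1],[5.6,-0.5,0,0,0,0,1],[5.6,-0.5,0,0,0,0,1]])

```text
time_s: 45.22
position: [0.5922, -0.3752, 0.0109]
tcp_rot: [0.187, 1.561, -0.188]
contact_force: [-0.4, 0.3, 0.7]
gripper_width: 0.811
```

drive_tool(deltas=[[0,0,0,0,0,0,1],[0,0,0,0,0,0,1],[-3,0,0,0,0,0,1],[-8,0,0,0,0,0,1],[-13,0,0,0,0,0,1]])

```text
time_s: 45.85
position: [0.5912, -0.3748, 0.1412]
tcp_rot: [0.188, 1.563, -0.187]
contact_force: [1.0, -0.6, -0.6]
gripper_width: 0.245
```

Run:
```python
from h import *
go(.6033,-.0333,.14,-2.6)
```

```text
t 45.85 p [ 0.5912 -0.3748  0.1412] toolx [-0.  0. -1.] z [ 0.972 -0.237 -0.   ] yaw_z -13.7 F [ 1.  -0.6 -0.6] M [-0.03 -0.11  0.01] w 0.245 q [ 0.69  0.61 -0.31  1.54  0.21  1.02  0.08]
shift [ 0.13 33.47 -6.9 ] turn [-0.194 -0.    -0.   ]
```

Run:
```python
from h import *
st()
shot("side","s5.png",(220,110,390,240),4.5)
```

```text
t 45.85 p [ 0.5912 -0.3748  0.1412] toolx [-0.  0. -1.] z [ 0.972 -0.237 -0.   ] yaw_z -13.7 F [ 1.  -0.6 -0.6] M [-0.03 -0.11  0.01] w 0.245 q [ 0.69  0.61 -0.31  1.54  0.21  1.02  0.08]
```

View pics/s5.png

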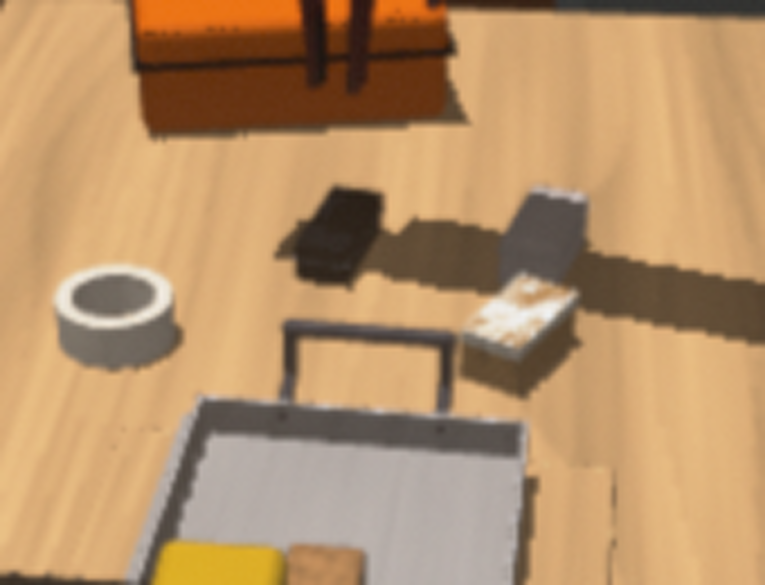

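drive_tool(deltas=[[0,0,0,0,0,0,-1],[0,-0.1,0,0,0,0,-1],[3,-0.1,0,0,0,0,-1],[5,-0.1,0,0,0,0,-1],[6,-0.1,0,0,0,0,-1]])

```text
time_s: 46.52
position: [0.5899, -0.3753, 0.0771]
tcp_rot: [0.189, 1.566, -0.186]
contact_force: [0.6, 0.0, 0.6]
gripper_width: 0.726
```

drive_tool(deltas=[[0,0,0,0,0,0,-1],[3,0,0,0,0,0,-1],[6,0,0,0,0,0,-1],[7,0,0,0,0,0,-1],[7,0,0,0,0,0,0.5]])

```text
time_s: 47.15
position: [0.5914, -0.3759, 0.0101]
tcp_rot: [0.188, 1.563, -0.188]
contact_force: [-0.0, -0.4, 0.8]
gripper_width: 0.922
```

drive_tool(deltas=[[0,0,0,0,0,0,1],[0,0,0,0,0,0,1],[0,0,0,0,0,0,1],[0,0,0,0,0,0,1],[0,0,0,0,0,0,1]])

```text
time_s: 47.78
position: [0.5912, -0.376, 0.0101]
tcp_rot: [0.188, 1.563, -0.188]
contact_force: [-1.6, 1.0, 3.0]
gripper_width: 0.476
```

drive_tool(deltas=[[-2,0,0,0,0,0,1],[-5,0,0,0,0,0,1],[-9,0,0,0,0,0,1],[-12,0,0,0,0,0,1],[-12,0,0,0,0,0,1]])

```text
time_s: 48.4
position: [0.593, -0.3768, 0.1334]
tcp_rot: [0.186, 1.557, -0.189]
contact_force: [-0.1, 0.7, -2.0]
gripper_width: 0.476
```

Run:
```python
from h import *
go(.6033,-.0333,.14,-2.6)
```

```text
t 48.4 p [ 0.593  -0.3768  0.1334] toolx [ 0.005 -0.003 -1.   ] z [ 0.972 -0.237  0.006] yaw_z -13.7 F [-0.1  0.7 -2. ] M [ 0.02 -0.08 -0.02] w 0.476 q [ 0.69  0.62 -0.31  1.55  0.22  1.    0.07]
shift [-0.75 33.61 -7.13] turn [-0.194  0.006  0.002]
```

drive_tool(deltas=[[-0.5,5.5,-1.1,-0.05,0,0,1],[-0.5,11,-2.2,-0.1,0,0,1],[-0.5,16.5,-3.4,-0.15,0,0,1],[-0.5,22,-4.5,-0.194,0,0,1],[-0.5,27.5,-5.6,-0.194,0,0,1]])

```text
time_s: 49.02
position: [0.6007, -0.0937, 0.1334]
tcp_rot: [0.035, 1.573, -0.035]
contact_force: [1.1, -0.1, -1.8]
gripper_width: 0.474
```

drive_tool(deltas=[[0,4,0,0,0,0,1],[0,6,0,0,0,0,1],[0,6,0,0,0,0,1],[2,6,0,0,0,0,1],[3,6,0,0,0,0,1]])

```text
time_s: 49.65
position: [0.6033, -0.0382, 0.1024]
tcp_rot: [0.037, 1.573, -0.039]
contact_force: [-1.0, 0.6, -2.2]
gripper_width: 0.475
```

drive_tool(deltas=[[0.5,0,0,0,0,0,1],[1,0,0,0,0,0,1],[1,0,0,0,0,0,1],[1,0,0,0,0,0,1],[1,0,0,0,0,0,1]])

```text
time_s: 50.28
position: [0.6048, -0.0355, 0.0952]
tcp_rot: [0.035, 1.57, -0.035]
contact_force: [0.0, -0.5, -2.6]
gripper_width: 0.475
```

Run:
```python
from h import *
go(.6033,-.0333,.046,-2.6)
```

```text
t 50.27 p [ 0.6048 -0.0355  0.0952] toolx [ 0.001 -0.    -1.   ] z [ 0.999 -0.045  0.001] yaw_z -2.6 F [ 0.  -0.5 -2.6] M [-0.05 -0.11 -0.03] w 0.475 q [ 0.27  0.54 -0.41  1.81  0.28  0.84 -0.33]
shift [ 4.92  0.21 -0.17] turn [0.    0.001 0.   ]
```

drive_tool(deltas=[[1.5,0,0,0,0,0,1],[3,0,0,0,0,0,1],[4.5,0,0,0,0,0,1],[5.2,0,0,0,0,0,1],[5.2,0,0,0,0,0,1]])

```text
time_s: 50.9
position: [0.6041, -0.0355, 0.0419]
tcp_rot: [0.035, 1.572, -0.035]
contact_force: [0.2, 1.0, -2.5]
gripper_width: 0.476
```

drive_tool(deltas=[[0.3,0,0,0,0,0,1],[0.4,0,0,0,0,0,1],[0.4,0,0,0,0,0,1],[0.4,0,0,0,0,0,1],[0.4,0,0,0,0,0,1]])

```text
time_s: 51.52
position: [0.6046, -0.0356, 0.0389]
tcp_rot: [0.035, 1.57, -0.035]
contact_force: [0.7, 0.1, -3.0]
gripper_width: 0.48
```

drive_tool(deltas=[[0.1,0,0,0,0,0,1],[0.1,0,0,0,0,0,-0.4],[0.1,0,0,0,0,0,-0.4],[0.1,0,0,0,0,0,-0.4],[0.1,0,0,0,0,0,-0.4]])

```text
time_s: 52.15
position: [0.6047, -0.0355, 0.0379]
tcp_rot: [0.035, 1.57, -0.035]
contact_force: [0.7, 0.5, -1.3]
gripper_width: 0.7
```

drive_tool(deltas=[[-1,0,0,0,0,0,-0.4],[-4,0,0,0,0,0,-0.4],[-8,0,0,0,0,0,-0.4],[-11,0,0,0,0,0,-1],[-11,0,0,0,0,0,-1]])

```text
time_s: 52.78
position: [0.6065, -0.0354, 0.1511]
tcp_rot: [0.035, 1.565, -0.035]
contact_force: [-0.3, 1.1, -0.5]
gripper_width: 0.891
```

Run:
```python
from h import *
go(.453,-.2445,.12,-28.3);items(shot("top"))
```

```text
t 52.77 p [ 0.6065 -0.0354  0.1511] toolx [ 0.006 -0.    -1.   ] z [ 0.999 -0.045  0.006] yaw_z -2.6 F [-0.3  1.1 -0.5] M [-0.01 -0.04  0.04] w 0.891 q [ 0.29  0.48 -0.44  1.77  0.24  0.94 -0.3 ]
shift [  3.02 -21.59 -14.41] turn [ 0.449  0.006 -0.001]
bit xy 0.365 -0.2441 size 10 76 ang 90.0
light xy 0.4349 -0.2605 size 45 31 ang 50.3
light xy 0.436 -0.3786 size 88 45 ang 15.3
light xy 0.4668 -0.2495 size 49 18 ang 27.8
light xy 0.4649 -0.1721 size 221 71 ang 70.4
```

drive_tool(deltas=[[0,-4.5,-3,0.1,0,0,-1],[0,-9,-6,0.2,0,0,-1],[0,-13.5,-9,0.3,0,0,-1],[0,-18,-12,0.4,0,0,-1],[1,-21.5,-14.3,0.449,0,0,-1]])

```text
time_s: 53.45
position: [0.45, -0.2457, 0.1371]
tcp_rot: [0.39, 1.536, -0.391]
contact_force: [-0.2, -0.0, -0.9]
gripper_width: 1.0
```

drive_tool(deltas=[[3,0,0,0,0,0,-1],[6,0,0,0,0,0,-1],[6.5,0,0,0,0,0,-1],[6.5,0,0,0,0,0,-1],[6.5,0,0,0,0,0,-1]])

```text
time_s: 54.08
position: [0.4527, -0.244, 0.0736]
tcp_rot: [0.387, 1.534, -0.387]
contact_force: [0.5, -1.0, 0.3]
gripper_width: 0.997
```

Run:
```python
from h import *
go(.453,-.2445,.01,-28.3);items(shot("top"))
```

```text
t 54.08 p [ 0.4527 -0.244   0.0736] toolx [ 0.001 -0.001 -1.   ] z [ 0.881 -0.474  0.001] yaw_z -28.3 F [ 0.5 -1.   0.3] M [-0.03 -0.04 -0.01] w 0.997 q [ 0.6   0.43 -0.28  2.05  0.18  0.68 -0.29]
shift [ 6.36 -0.03  0.04] turn [ 0.     0.001 -0.   ]
bit xy 0.455 -0.2664 size 142 215 ang 11.1
light xy 0.4407 -0.4134 size 20 53 ang 3.9
light xy 0.4607 -0.3161 size 26 57 ang 10.1
light xy 0.4668 -0.2194 size 30 49 ang 28.4
light xy 0.4981 -0.3687 size 52 26 ang 12.1
```

Screw box unmoved (visible edge still at 28.4°). Descend and grip.

drive_tool(deltas=[[2.5,0,0,0,0,0,-1],[5,0,0,0,0,0,-1],[6.3,0,0,0,0,0,-1],[6.3,0,0,0,0,0,-1],[6.3,0,0,0,0,0,1]])

```text
time_s: 54.75
position: [0.4527, -0.2442, 0.0106]
tcp_rot: [0.387, 1.534, -0.387]
contact_force: [0.2, 0.2, 0.5]
gripper_width: 0.921
```

drive_tool(deltas=[[0,0,0,0,0,0,1],[0,0,0,0,0,0,1],[0,0,0,0,0,0,1],[0,0,0,0,0,0,1],[0,0,0,0,0,0,1]])

```text
time_s: 55.38
position: [0.4523, -0.2441, 0.01]
tcp_rot: [0.387, 1.535, -0.387]
contact_force: [0.1, 0.1, 1.8]
gripper_width: 0.51
```

drive_tool(deltas=[[-2,0,0,0,0,0,1],[-5,0,0,0,0,0,1],[-9,0,0,0,0,0,1],[-12.5,0,0,0,0,0,1],[-12.5,0,0,0,0,0,1]])

```text
time_s: 56.0
position: [0.4532, -0.2444, 0.1365]
tcp_rot: [0.387, 1.532, -0.388]
contact_force: [-0.1, -0.1, -3.6]
gripper_width: 0.509
```

Run:
```python
from h import *
go(.507,.088,.135,-2.6)
```

```text
t 56.0 p [ 0.4532 -0.2444  0.1365] toolx [ 0.004 -0.002 -1.   ] z [ 0.88  -0.474  0.004] yaw_z -28.3 F [-0.1 -0.1 -3.6] M [-0.08 -0.05  0.03] w 0.509 q [ 0.63  0.34 -0.3   2.    0.14  0.81 -0.25]
shift [  0.11  31.82 -11.03] turn [-0.449  0.004  0.001]
```

drive_tool(deltas=[[0,5.4,-1.9,-0.1,0,0,1],[0,10.8,-3.8,-0.2,0,0,1],[0,16.2,-5.6,-0.3,0,0,1],[0,21.6,-7.5,-0.4,0,0,1],[0,27,-9.4,-0.449,0,0,1]])

```text
time_s: 56.62
position: [0.4959, 0.0398, 0.1328]
tcp_rot: [0.034, 1.574, -0.034]
contact_force: [1.2, -0.1, -3.2]
gripper_width: 0.512
```

drive_tool(deltas=[[0,3.5,0.5,0,0,0,1],[0,5,0.5,0,0,0,1],[1,5,0.5,0,0,0,1],[4,5,0.5,0,0,0,1],[4,5,0.5,0,0,0,1]])

```text
time_s: 57.25
position: [0.502, 0.0851, 0.092]
tcp_rot: [0.035, 1.577, -0.039]
contact_force: [0.1, -0.1, -4.1]
gripper_width: 0.513
```

Run:
```python
from h import *
go(.507,.088,.039,-2.6)
```

```text
t 57.25 p [0.502  0.0851 0.092 ] toolx [-0.006 -0.002 -1.   ] z [ 0.999 -0.048 -0.006] yaw_z -2.7 F [ 0.1 -0.1 -4.1] M [-0.07 -0.07 -0.03] w 0.513 q [ 0.11  0.43 -0.49  2.03  0.29  0.76 -0.61]
shift [5.3  0.33 0.52] turn [-0.002 -0.006  0.003]
```

drive_tool(deltas=[[1.5,0.2,0.3,0,0,0,1],[3,0.2,0.3,0,0,0,1],[4.5,0.2,0.3,0,0,0,1],[5.1,0.2,0.3,0,0,0,1],[5.1,0.2,0.3,0,0,0,1]])

```text
time_s: 57.88
position: [0.5072, 0.09, 0.0432]
tcp_rot: [0.035, 1.572, -0.035]
contact_force: [0.1, -0.6, -3.5]
gripper_width: 0.512
```

Run:
```python
from h import *
st()
```

```text
t 57.88 p [0.5072 0.09   0.0432] toolx [-0.001 -0.    -1.   ] z [ 0.999 -0.045 -0.001] yaw_z -2.6 F [ 0.1 -0.6 -3.5] M [-0.05 -0.09 -0.04] w 0.512 q [ 0.07  0.51 -0.45  2.05  0.36  0.66 -0.66]
```

Lower 4 mm more, release, then rise and head for the tin.

drive_tool(deltas=[[0.2,0,0,0,0,0,1],[0.4,0,0,0,0,0,1],[0.45,0,0,0,0,0,1],[0.45,0,0,0,0,0,-0.4],[0.45,0,0,0,0,0,-0.4]])

```text
time_s: 58.5
position: [0.5079, 0.0901, 0.0396]
tcp_rot: [0.035, 1.57, -0.035]
contact_force: [-0.3, -0.2, -0.9]
gripper_width: 0.684
```

drive_tool(deltas=[[0,0,0,0,0,0,-0.4],[0,0,0,0,0,0,-0.4],[-3,0,0,0,0,0,-0.4],[-8,0,0,0,0,0,-0.4],[-11,0,0,0,0,0,-1]])

```text
time_s: 59.12
position: [0.5086, 0.0904, 0.1516]
tcp_rot: [0.036, 1.568, -0.035]
contact_force: [0.5, 0.4, -0.3]
gripper_width: 0.778
```

drive_tool(deltas=[[0,-5,-0.5,0,0,0,-1],[0,-11,-1,0,0,0,-1],[0,-17,-1.5,0.05,0,0,-1],[0,-21,-2,0.1,0,0,-1],[0,-22,-2,0.1,0,0,-1]])

```text
time_s: 59.75
position: [0.4771, -0.132, 0.1493]
tcp_rot: [0.117, 1.567, -0.119]
contact_force: [0.0, 0.7, -0.3]
gripper_width: 0.997
```

Run:
```python
from h import *
go(.436,-.378,.07,-15.2);b=shot("top");items(b);cv2.imwrite("pics/t6.png",b)
```

```text
t 59.75 p [ 0.4771 -0.132   0.1493] toolx [ 0.    -0.001 -1.   ] z [ 0.989 -0.149  0.   ] yaw_z -8.6 F [ 0.   0.7 -0.3] M [ 0.06 -0.1   0.02] w 0.997 q [ 0.51  0.31 -0.43  2.03  0.17  0.84 -0.17]
shift [  7.96 -24.93  -0.39] turn [0.115 0.    0.001]
bit xy 0.4419 -0.1583 size 170 37 ang 82.3
bit xy 0.5831 -0.1831 size 68 25 ang 4.3
light xy 0.4359 -0.3787 size 88 45 ang 15.3
light xy 0.5079 -0.2108 size 109 103 ang 85.9
light xy 0.5083 -0.2788 size 112 23 ang 82.2
```

drive_tool(deltas=[[0,-5,-0.1,0.03,0,0,-1],[0,-11,-0.2,0.06,0,0,-1],[0,-17,-0.3,0.09,0,0,-1],[3,-22,-0.4,0.115,0,0,-1],[5,-24.9,-0.4,0.115,0,0,-1]])

```text
time_s: 60.42
position: [0.4381, -0.3758, 0.0983]
tcp_rot: [0.204, 1.561, -0.204]
contact_force: [0.2, 0.7, -0.4]
gripper_width: 1.0
```

drive_tool(deltas=[[2,0,0,0,0,0,-1],[3,0,0,0,0,0,-1],[3,0,0,0,0,0,-1],[3,0,0,0,0,0,-1],[3,0,0,0,0,0,-1]])

```text
time_s: 61.05
position: [0.4385, -0.3746, 0.0701]
tcp_rot: [0.203, 1.56, -0.204]
contact_force: [0.8, -0.2, -0.5]
gripper_width: 1.001
```

Run:
```python
from h import *
go(.436,-.378,.011,-15.2)
```

```text
t 61.05 p [ 0.4385 -0.3746  0.0701] toolx [ 0.001 -0.001 -1.   ] z [ 0.967 -0.256  0.001] yaw_z -14.9 F [ 0.8 -0.2 -0.5] M [-0.04 -0.07 -0.04] w 1.001 q [ 0.81  0.52 -0.28  1.9   0.2   0.74  0.16]
shift [ 5.91 -0.39 -0.17] turn [0.006 0.001 0.001]
```

drive_tool(deltas=[[2.5,-0.4,-0.2,0,0,0,-1],[5,-0.4,-0.2,0,0,0,-1],[5.9,-0.4,-0.2,0,0,0,-1],[5.9,-0.4,-0.2,0,0,0,-1],[5.9,-0.4,-0.2,0,0,0,1]])

```text
time_s: 61.68
position: [0.4355, -0.3784, 0.0112]
tcp_rot: [0.203, 1.56, -0.205]
contact_force: [0.8, -0.9, 0.1]
gripper_width: 0.921
```

drive_tool(deltas=[[0,0,0,0,0,0,1],[0,0,0,0,0,0,1],[0,0,0,0,0,0,1],[0,0,0,0,0,0,1],[0,0,0,0,0,0,1]])

```text
time_s: 62.3
position: [0.4352, -0.3782, 0.0105]
tcp_rot: [0.204, 1.561, -0.204]
contact_force: [0.3, -0.1, 1.6]
gripper_width: 0.525
```

drive_tool(deltas=[[-2,0,0,0,0,0,1],[-5,0,0,0,0,0,1],[-9,0,0,0,0,0,1],[-12.5,0,0,0,0,0,1],[-12.5,0,0,0,0,0,1]])

```text
time_s: 62.92
position: [0.4363, -0.3792, 0.1387]
tcp_rot: [0.202, 1.556, -0.207]
contact_force: [-0.3, -0.7, -3.1]
gripper_width: 0.519
```

Run:
```python
from h import *
go(.503,-.030,.135,-2.6)
```

```text
t 62.92 p [ 0.4363 -0.3792  0.1387] toolx [ 0.005 -0.004 -1.   ] z [ 0.966 -0.257  0.005] yaw_z -14.9 F [-0.3 -0.7 -3.1] M [ 0.   -0.08  0.04] w 0.519 q [ 0.84  0.43 -0.3   1.86  0.16  0.87  0.2 ]
shift [ 0.27 35.46 -2.54] turn [-0.215  0.005  0.003]
```

drive_tool(deltas=[[0,5.5,-0.4,-0.05,0,0,1],[0,11,-0.8,-0.1,0,0,1],[0,16.5,-1.2,-0.15,0,0,1],[0,22,-1.6,-0.2,0,0,1],[0,27.5,-2,-0.215,0,0,1]])

```text
time_s: 63.55
position: [0.4851, -0.1054, 0.1342]
tcp_rot: [0.035, 1.573, -0.035]
contact_force: [0.5, -1.2, -1.5]
gripper_width: 0.517
```

drive_tool(deltas=[[0,5,0.6,0,0,0,1],[0,7.5,1,0,0,0,1],[0,7.5,1,0,0,0,1],[2,7.5,1,0,0,0,1],[2.5,7.5,1,0,0,0,1]])

```text
time_s: 64.18
position: [0.4978, -0.0342, 0.1086]
tcp_rot: [0.036, 1.574, -0.037]
contact_force: [-0.1, 0.3, -2.2]
gripper_width: 0.522
```

drive_tool(deltas=[[0.5,0,0,0,0,0,1],[1,0,0,0,0,0,1],[1,0,0,0,0,0,1],[1,0,0,0,0,0,1],[1,0,0,0,0,0,1]])

```text
time_s: 64.8
position: [0.4998, -0.0326, 0.1005]
tcp_rot: [0.035, 1.57, -0.035]
contact_force: [0.0, -0.3, -2.2]
gripper_width: 0.517
```

Run:
```python
from h import *
go(.503,-.030,.039,-2.6)
```

```text
t 64.8 p [ 0.4998 -0.0326  0.1005] toolx [ 0.001 -0.    -1.   ] z [ 0.999 -0.045  0.001] yaw_z -2.6 F [ 0.  -0.3 -2.2] M [-0.03 -0.16  0.05] w 0.517 q [ 0.32  0.39 -0.46  2.05  0.25  0.75 -0.34]
shift [6.15 0.28 0.3 ] turn [0.    0.001 0.   ]
```

drive_tool(deltas=[[1.5,0.2,0.3,0,0,0,1],[3,0.2,0.3,0,0,0,1],[4.5,0.2,0.3,0,0,0,1],[5.6,0.2,0.3,0,0,0,1],[6,0.2,0.3,0,0,0,1]])

```text
time_s: 65.42
position: [0.5021, -0.0308, 0.0392]
tcp_rot: [0.035, 1.572, -0.035]
contact_force: [-0.4, -0.4, -2.3]
gripper_width: 0.524
```

drive_tool(deltas=[[0.1,0,0,0,0,0,1],[0.15,0,0,0,0,0,-0.4],[0.15,0,0,0,0,0,-0.4],[0.15,0,0,0,0,0,-0.4],[0.15,0,0,0,0,0,-0.4]])

```text
time_s: 66.05
position: [0.5029, -0.0308, 0.039]
tcp_rot: [0.035, 1.57, -0.035]
contact_force: [0.1, 0.8, 0.7]
gripper_width: 0.703
```

drive_tool(deltas=[[-2,0,0,0,0,0,-0.4],[-6,0,0,0,0,0,-0.4],[-12,0,0,0,0,0,0],[-14,-5,2,0,0,0,1],[-14,-11,4.5,0,0,0,1]])

```text
time_s: 66.68
position: [0.5438, -0.1408, 0.1818]
tcp_rot: [0.032, 1.565, -0.034]
contact_force: [1.1, -0.3, -0.9]
gripper_width: 0.394
```

drive_tool(deltas=[[0,-3,0,0,0,0,1],[0,-6,0,0,0,0,1],[0,-6,0,0,0,0,1],[0,-6,0,0,0,0,1],[0,-6,0,0,0,0,1]])

```text
time_s: 67.3
position: [0.5394, -0.1986, 0.1789]
tcp_rot: [0.034, 1.57, -0.033]
contact_force: [-0.5, -0.4, -0.3]
gripper_width: 0.009
```

Run:
```python
from h import *
go(.548,-.172,.072,-2.7)
b=shot("top");s=shot("side")
cv2.imwrite("pics/load.png",np.vstack([cv2.resize(b[185:285,225:345],(480,400),interpolation=2),cv2.resize(s[180:290,235:355],(480,440),interpolation=2)])[:, :].repeat(1,0))
x=cv2.imread("pics/load.png");cv2.imwrite("pics/load.png",np.hstack([x[:400],x[400:800]]))
```

```text
t 67.3 p [ 0.5394 -0.1986  0.1789] toolx [ 0.     0.001 -1.   ] z [ 0.999 -0.043  0.   ] yaw_z -2.4 F [-0.5 -0.4 -0.3] M [-0.03 -0.08 -0.01] w 0.009 q [ 0.58  0.39 -0.42  1.82  0.19  0.97  0.03]
shift [10.69  2.69  0.75] turn [ 0.004  0.    -0.001]
```

View pics/load.png

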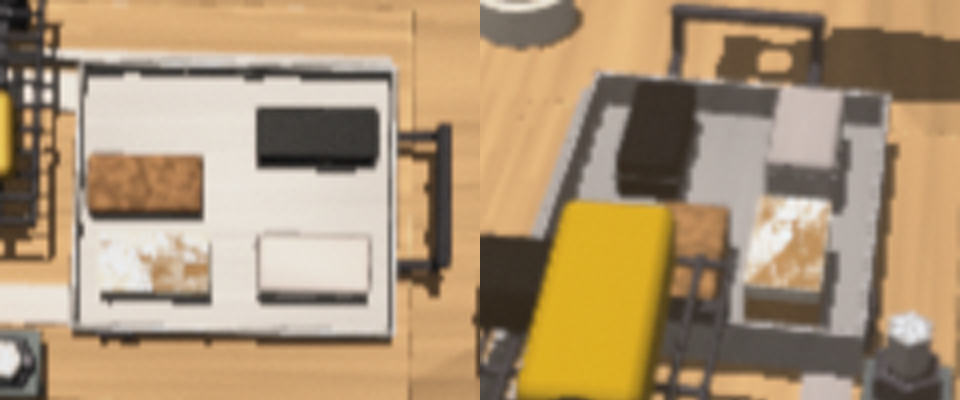

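drive_tool(deltas=[[0,2.7,0.8,0,0,0,1],[4,2.7,0.8,0,0,0,1],[8,2.7,0.8,0,0,0,1],[10.7,2.7,0.8,0,0,0,1],[10.7,2.7,0.8,0,0,0,1]])

```text
time_s: 68.03
position: [0.5468, -0.1727, 0.07]
tcp_rot: [0.035, 1.575, -0.034]
contact_force: [0.1, 0.1, 0.6]
gripper_width: 0.005
```

drive_tool(deltas=[[0,0.5,0,0,0,0,1],[0,1.2,0,0,0,0,1],[0,1.9,0,0,0,0,1],[0,2.6,0,0,0,0,1],[0,3.3,0,0,0,0,1]])

```text
time_s: 68.65
position: [0.5501, -0.1412, 0.0722]
tcp_rot: [0.035, 1.57, -0.037]
contact_force: [0.9, -3.3, 1.0]
gripper_width: 0.005
```

drive_tool(deltas=[[0,0.7,0,0,0,0,1],[0,1.4,0,0,0,0,1],[0,2.1,0,0,0,0,1],[0,2.8,0,0,0,0,1],[0,3.5,0,0,0,0,1]])

```text
time_s: 69.28
position: [0.5516, -0.1053, 0.0718]
tcp_rot: [0.035, 1.57, -0.035]
contact_force: [0.7, -2.0, 1.5]
gripper_width: 0.003
```

drive_tool(deltas=[[0,0.7,0,0,0,0,1],[0,1.4,0,0,0,0,1],[0,2.1,0,0,0,0,1],[0,2.8,0,0,0,0,1],[0,3.5,0,0,0,0,1]])

```text
time_s: 69.9
position: [0.553, -0.0704, 0.0717]
tcp_rot: [0.035, 1.571, -0.035]
contact_force: [1.7, -1.4, 1.0]
gripper_width: 0.004
```

drive_tool(deltas=[[0,0.7,0,0,0,0,1],[0,1.4,0,0,0,0,1],[0,2.1,0,0,0,0,1],[0,2.8,0,0,0,0,1],[0,3.5,0,0,0,0,1]])

```text
time_s: 70.53
position: [0.5545, -0.0354, 0.0717]
tcp_rot: [0.035, 1.571, -0.035]
contact_force: [1.6, -2.7, -0.5]
gripper_width: 0.005
```

drive_tool(deltas=[[0,0.7,0,0,0,0,1],[0,1.4,0,0,0,0,1],[0,2.1,0,0,0,0,1],[0,2.8,0,0,0,0,1],[0,3.5,0,0,0,0,1]])

```text
time_s: 71.15
position: [0.5561, -0.0004, 0.0717]
tcp_rot: [0.035, 1.571, -0.035]
contact_force: [1.9, -2.6, 0.6]
gripper_width: 0.006
```

drive_tool(deltas=[[0,0.4,0,0,0,0,1],[0,0.8,0,0,0,0,1],[0,1.2,0,0,0,0,1],[0,1.6,0,0,0,0,1],[0,2.0,0,0,0,0,1]])

```text
time_s: 71.78
position: [0.5569, 0.0193, 0.0717]
tcp_rot: [0.035, 1.571, -0.036]
contact_force: [0.8, -2.5, 0.2]
gripper_width: 0.009
```

drive_tool(deltas=[[0,0.6,0,0,0,0,1],[0,1.2,0,0,0,0,1],[0,1.8,0,0,0,0,1],[0,2.4,0,0,0,0,1],[0,3.0,0,0,0,0,1]])

```text
time_s: 72.4
position: [0.5584, 0.0495, 0.0717]
tcp_rot: [0.035, 1.57, -0.035]
contact_force: [2.0, -3.0, 0.7]
gripper_width: 0.006
```

drive_tool(deltas=[[0,0.4,0,0,0,0,1],[0,0.8,0,0,0,0,1],[0,1.2,0,0,0,0,1],[0,1.6,0,0,0,0,1],[0,1.7,0,0,0,0,1]])

```text
time_s: 73.03
position: [0.559, 0.0667, 0.0718]
tcp_rot: [0.035, 1.571, -0.035]
contact_force: [0.5, -2.4, -0.0]
gripper_width: 0.006
```

drive_tool(deltas=[[0,0.15,0,0,0,0,1],[0,0.3,0,0,0,0,1],[0,0.45,0,0,0,0,1],[0,0.6,0,0,0,0,1],[0,0.7,0,0,0,0,1]])

```text
time_s: 73.65
position: [0.5593, 0.0713, 0.0717]
tcp_rot: [0.034, 1.571, -0.038]
contact_force: [-0.7, -7.7, 4.2]
gripper_width: 0.003
```

drive_tool(deltas=[[0,0.1,0,0,0,0,1],[0,0.2,0,0,0,0,1],[0,0.3,0,0,0,0,1],[0,0.3,0,0,0,0,1],[0,0.3,0,0,0,0,1]])

```text
time_s: 74.28
position: [0.5592, 0.0713, 0.0717]
tcp_rot: [0.034, 1.572, -0.042]
contact_force: [-1.2, -12.0, 5.8]
gripper_width: 0.006
```

drive_tool(deltas=[[0,-0.8,0,0,0,0,1],[0,-2.5,0,0,0,0,1],[-4,-5,0,0,0,0,1],[-9,-10,0,0,0,0,1],[-12,-15,0,0,0,0,1]])

```text
time_s: 74.9
position: [0.5531, -0.0711, 0.1915]
tcp_rot: [0.034, 1.569, -0.033]
contact_force: [1.0, -0.3, -0.3]
gripper_width: 0.003
```

drive_tool(deltas=[[0,-4,0,0,0,0,1],[0,-8,0,0,0,0,1],[0,-10,0,0,0,0,1],[0,-10,0,0,0,0,1],[0,-10,0,0,0,0,1]])

```text
time_s: 75.53
position: [0.5487, -0.1683, 0.1896]
tcp_rot: [0.034, 1.571, -0.032]
contact_force: [0.6, -0.3, 1.0]
gripper_width: 0.006
```

Run:
```python
from h import *
st()
b=shot("top");s=shot("side")
cv2.imwrite("pics/end.png",np.hstack([cv2.resize(b[165:295,130:270],(431,400),interpolation=2),cv2.resize(s[200:400,170:370],(400,400),interpolation=2)])[:,:800])
```

```text
t 75.53 p [ 0.5487 -0.1683  0.1896] toolx [-0.     0.001 -1.   ] z [ 0.999 -0.042 -0.   ] yaw_z -2.4 F [ 0.6 -0.3  1. ] M [-0.03 -0.1  -0.01] w 0.006 q [ 0.51  0.38 -0.4   1.81  0.17  0.99 -0.01]
```

View pics/end.png

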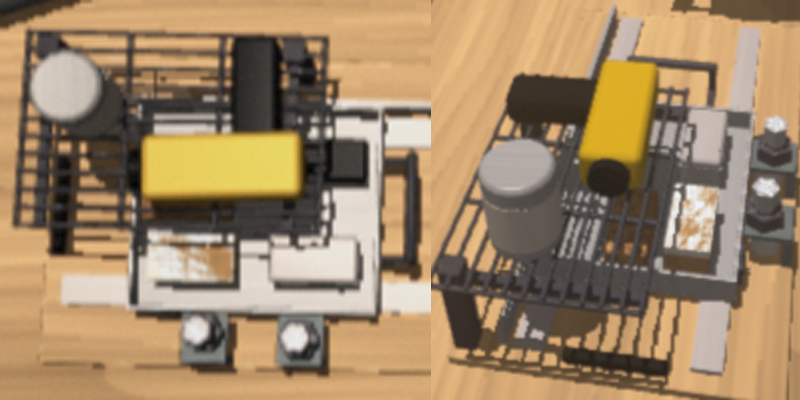

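```bash
python3 -c "
from station import workorder
print(workorder.close_job())"
```

```text
the job is handed in; nothing more can be done
None
```

The job is done and handed in at about 75 s. The loaded tray is home under the shelf with all four items in it.

- **Finding the tight spot:** The empty tray ran freely past the first guide. It stalled at about 7 N, with the strap about 20–24 mm short of the second guide's roller (the one further along the travel). I drew it back about 24 mm.
- **Adjusting the guide:** I loosened that guide's nut by about 0.9 rad and turned its stud about 1.55 rad anticlockwise. I then tightened the nut until the torque rose at its stop, about 0.9 N m with slight slip in the jaws. I did not turn the other guide's nut or stud.
- **Proving it:** The empty tray then went through to its end stop at about 2–3 N, and I pulled it right out against the other stop. I pressed the home stop up to about 18 N to confirm it was the end.
- **Loading:** The sanding block, bit case, box of screws and metal tin lay flat in the tray, none on another. The loaded tray stopped at the same place as in the empty run, within 0.1 mm.

**What went less than perfectly:**
- The first grip on the bit case missed because I lifted before the fingers had closed. The case stayed where it was, and the second try held.
- The sanding block touched the tray floor about 5 mm early, at about 22 N. It later lay about 4 cm nearer the robot than where I set it, still flat and clear of the others; I don't know what moved it.
- The last picture shows the paint tin, imager and both guides in place. It does not cover the roll of tape, which I last saw in its place while loading.

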